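# Pin the latch of the dog-biscuit box

### The arm

A 6-joint arm with a two-finger parallel gripper is mounted at the origin on a cart in front of the work surface, level with it; the furniture and walls round the work are solid. World frame = base frame: x ahead of the robot, y to its left, z up, the work surface at z = 0. Lengths are in m, angles in degrees, forces in N, time in s.
With the tool pointing down it reaches from about 0.35 to 0.875 m from the base axis. Payload 4.2 kg.
Tool frame: the origin (TCP) lies midway between the tips of the shut fingers; the grasp point (between the pads) lies 19 mm behind it (r.pinch_z is the distance from the TCP to the grasp point, in m); z points along the fingers, y is the line along which they close (so a half turn about z gives the same grasp; the last joint's range is limited). The gripper opens to 87 mm and grips with 3 to 60 N. Pads are 19 mm wide; open, the fingers measure 117 mm over their backs; the gripper's body (75 mm by 190 mm) begins 51 mm behind the grasp point.
Start: joints at [-58.98, 22.042, 0.453, 0, -68.411, -14.817], TCP at [0.174, -0.6, 0.223] pointing down, gripper open.
Joint ranges: [-179.83, 179.83], [-69.29, 118.12], [-61.27, 80.66], [-181.25, 117.63], [-171.15, -9.14], [-177.46, 177.46]. Speed limits (degrees/s): [159.86, 159.86, 180, 180, 180, 180].

### API

Orientations are given as a 3x3 rotation matrix whose columns are the frame's x, y, z axes.
In Python, from station import r, imaging, models gives the robot as it stands. The module is installed in compiled form; this text tells all that it offers.
- The arm moves only by the tool apply_moves, never from a script. Its argument "moves" is a list of rows, each a list of 2 entries, a list of its own where there are three numbers: the shift along the tool's x, y, z in m, then the turn about the tool's z in degrees. A call has 1 to 5 rows; each row shifts and turns the commanded pose from where the row before left it, along the tool's axes as they then stand; what a row does not reach is not made up. A row lasts 1/12 s, in which the tool goes at most 41.7 mm and 7.16 degrees, less where a joint would pass 70% of its speed; a pose out of reach is approached as far as the arm can. A call is refused whole if a number of a shift passes 0.0417 or a number of a turn 7.16, either way. A call with a gripper value outside its range is refused whole. "hand" is the finger opening in m, from 0 to 0.087, set as the call begins (left out, the last holds). The fingers move at their own pace and stop on an object; the grip force is fixed at half the most. Time passes only in rows, so rows that do not move let the fingers close. It gives the time, the measured TCP pose, the force, the opening and the grip force at its end, in the units of the state.
- r.sense(): the state, without advancing time (a new reading comes with each control period).
- imaging.capture(name): name is "scene" or "top"; returns a dict with "frame" (400x640x3 uint8, blue, green, red), "intrinsics" (3x3 intrinsics, pixels), "eye" and "orientation" of the camera in the world. Camera axes: x right, y down, z forward; pixel columns grow to the right and rows downward; lengths in m; the calibration is good to about 2 mm. A picture is of the moment at which its call begins. There is no depth.
- r.finish_job(): hands the job in; it is judged then, once.
Trained networks look in a picture, given as the dict that the camera call returned (one of the last four; its "shot" number tells which), for a name from the list of things; names that differ only in an ending like _2 or _b are one class to them, and where a whole thing is asked for, a point or a joint stands for the part that bears it (a point fixed in the world has none). Each returns a list of dicts, best first, with "confidence" (0 to 1); they miss things now and then, are a little off and sometimes report something else, mostly with a low value. They report only what shows in the picture. A call takes as long as a camera call.
- models.cut_out(picture, target): "region" (400x640 bool, what is visible of it) and "extent" ([left, top, width, height] as shares, 0 to 1, of the picture: columns of its width, rows of its height, round what is visible of it).
- models.place_of(picture, target): "at" ([column, row] as shares, 0 to 1, of the picture: columns of its width, rows of its height: a listed point, or the origin of a listed thing).
The state is a dict: "time_s": time; "joints": joint angles; "joint_velocities": joint speeds; "effort": joint torques, N m; "tcp_pos": TCP position; "ee_rot": TCP orientation; "wrist_force": force on the tool from outside, world axes, zero at the start; "moment": the same for the moment, N m; "gripper_width": opening from 0.0 (shut) to 1.0 (fully open); "gripper_force": force on a finger pad.
Only numpy, scipy, OpenCV 4.12 (cv2) and the standard library are available. Lean on these libraries where they do the work, as an engineer would, in place of code of your own. Each camera call takes 0.05 s, during which the arm holds its last target. There are 200 camera calls.

### The job

Lock the dog-biscuit box: swing the latch bar down across the hatch until it stops inside the fork, then take the red-headed lock pin from its wooden rest and push it fully home through the fork and the bar. Let go of it, and leave the mug, the jam jar and the flat tin standing where they are.

Things in the scene. Friction and masses are not known exactly. Their poses are not given: they have to be found in the camera images.
- biscuit_box: Fixed white box with a wooden hatch in its sloping front: 200 mm deep, 240 wide, 182 high. Origin: centre of its underside; x away from the robot at yaw 0, y left, z up. The front slopes 35 degrees from level, from 70 mm high at the front edge up to the top, rising along +x. The fork is on the right of the slope (y = -65 mm), the bar's pivot on the left (y = +65 mm).
- keeper: Steel fork on the box's slope. Origin: centre of the pin hole in the top face of the upper ear; z: hole axis, square out of the slope, 35 degrees from vertical towards the robot; x up the slope; y left. Slope face at z = -31 mm. Ears 36 x 36 mm at z = -5..0 and -21..-16 mm, each with a 13 mm through hole; a web joins them at y = -18..-24 mm. The pin goes in along -z.
- latch_bar (a joint): Angle of the dark steel latch bar, rad: 0 = across the hatch at its stop, in the fork, its 14 mm hole in line with the fork's; grows as it swings up the slope, to 1.4. It starts open. At angle q it runs from the pivot along (sin q, -cos q, 0) of the keeper's frame. Bar 22 mm wide, 6 thick, hole 130 mm from the pivot. Friction holds it where it is left; about 1 N at the knob moves it.
- bar_pivot (a point): Pivot of the latch bar, at (0, 130, 0) mm in the keeper's frame; its axis is parallel to the keeper's z. The bar lies at z = -13.5 to -7.5 mm of that frame.
- bar_knob (a point): Centre of the top of the upright black knob on the latch bar, 70 mm from the pivot: a cylinder 18 mm in diameter, 34 mm tall, parallel to the keeper's z; its top lies at z = +26.5 mm of the keeper's frame.
- lock_pin: Loose pin, about 60 g. Origin: on its axis at the collar's underside; z towards the head. Steel shaft 10 mm thick down to z = -26 mm, the last 5 mm tapered; collar 22 mm in diameter, z = 0..4 mm; red cylindrical head 18 mm in diameter up to z = 34.5 mm. It starts upright in its rest, collar on the rest's top. Fully home, its collar lies on the upper ear, its origin at the keeper's.
- pin_rest: Fixed wooden block 60 x 60 x 32 mm with an upright 13.5 mm through hole in the middle, where the pin stands at the start; it may be to the left or to the right of the box. Origin: centre of its underside.
- mug: Loose spotted mug 82 x 114 x 91 mm, to be left alone; it stands on the other side of the box from the pin rest. Origin: centre of its underside.
- jam_jar: Loose jam jar with a green lid, 66 mm in diameter, 99 mm tall, to be left alone. Origin: centre of its underside.
- flat_tin: Loose flat tin 86 mm in diameter, 40 mm tall, to be left alone. Origin: centre of its underside.

How it is judged:
By the outcome, as a careful person would: the job done as asked, in the order asked, and still so for the second after the job is handed in, with the robot touching nothing.
It also fails if it takes over 46 s, if anything falls off the work surface, if the arm or the gripper's body presses on something with over 40 N, if the wrist force passes 120 N, or if a joint passes its speed limit or range.

## Working session

There is one attempt and no reset: what is moved stays moved. The work goes in short steps, Python scripts to look and compute and a tool call to move; the robot and the scene stay as the last step left them, time stands still between calls to the robot, and variables do not carry over. Pictures are saved under pics/ and viewed, at most 10 in all, crops included, and the job is handed in when it is done.

Besides the shell and the picture viewer there is one more tool, called after ">>>" as name(argument=value, ...), one argument or row to a line, values as JSON. apply_moves: Moves the arm, as the interface text tells. Its arguments: {"type":"object","properties":{"moves":{"type":"array"},"hand":{"type":"number"}},"required":["moves"]}

```bash
mkdir -p pics
cat > h.py <<'E'
import numpy as np, cv2
from station import r, imaging, models
def px(p,c):
    q=np.array(c["orientation"]).T@(np.array(p)-np.array(c["eye"])); K=np.array(c["intrinsics"])
    return (K@q/q[2])[:2]
def ray(uv,c):
    d=np.array(c["orientation"])@np.linalg.inv(np.array(c["intrinsics"]))@[uv[0],uv[1],1]
    return np.array(c["eye"]),d/np.linalg.norm(d)
def tri(obs):
    A=np.zeros((3,3));b=np.zeros(3)
    for uv,c in obs:
        o,d=ray(uv,c);P=np.eye(3)-np.outer(d,d);A+=P;b+=P@o
    x=np.linalg.solve(A,b)
    return x,[np.round(px(x,c)-uv,1) for uv,c in obs]
def at(c,n):
    return [(np.array(d["at"])*[640,400],round(d["confidence"],2)) for d in models.place_of(c,n)]
E
cat > a.py <<'E'
from h import *
np.set_printoptions(precision=4,suppress=True)
S=imaging.capture("scene");T=imaging.capture("top")
cv2.imwrite("pics/s0.png",S["frame"]);cv2.imwrite("pics/t0.png",T["frame"])
for c in(S,T): print(c["eye"],np.array(c["orientation"]).tolist(),np.array(c["intrinsics"]).tolist())
for n in "biscuit_box keeper bar_pivot bar_knob lock_pin pin_rest mug jam_jar flat_tin".split():
    a,b=at(S,n),at(T,n); print(n,a[:2],b[:2])
    if a and b: print("   ",*tri([(a[0][0],S),(b[0][0],T)]))
print(r.sense())
E
python3 a.py
```

```text
[-0.9474 -0.816   0.8384] [[0.4865772615358128, -0.33893248554199695, 0.8052126047204138], [-0.8732904728275053, -0.2146728912940918, 0.43735489000598504], [0.02462353802810269, -0.915991441001366, -0.4004414581274265]] [[517.0119300283931, 0.0, 318.9431449250335], [0.0, 517.0119300283931, 192.70102343732896], [0.0, 0.0, 1.0]]
[-0.1973  0.0565  1.4771] [[-0.10987948215659583, -0.8854007783099546, 0.4516546924024206], [-0.993932450785422, 0.10015473787713128, -0.045467700144693125], [-0.004978220232465866, -0.4539102226750242, -0.891033516246402]] [[439.3936715650811, 0.0, 322.3498949766162], [0.0, 439.3936715650811, 203.10406698712285], [0.0, 0.0, 1.0]]
biscuit_box [] [(array([318.912, 210.6  ]), 0.92), (array([433.792, 192.6  ]), 0.59)]
keeper [(array([318.528, 190.12 ]), 0.68)] [(array([333.504, 207.92 ]), 0.46)]
    [ 0.4563 -0.0488  0.1477] [array([-0.8,  0.3]), array([ 0.6, -0.6])]
bar_pivot [(array([289.728, 182.88 ]), 0.85)] [(array([221.184, 198.8  ]), 0.73), (array([294.208, 207.92 ]), 0.72)]
    [0.6632 0.2921 0.0116] [array([-20.8,   3.4]), array([ 17.3, -14.8])]
bar_knob 
[... 639 characters left out ...]
 ]), 0.48)] [(array([216.768, 197.68 ]), 0.86)]
    [ 0.6224  0.3832 -0.0117] [array([ 1.1, -0.3]), array([-0.8,  0.9])]
{'time_s': 1.0, 'joints': array([-58.9803,  22.0413,   0.4514,  -0.0018, -68.4145, -14.8174]), 'joint_velocities': array([-0.0808,  0.0404, -0.0505, -0.0625,  0.0263, -0.073 ]), 'effort': array([ -0.0008, -39.0478,  18.7624,   4.2245,   0.0155,  -0.    ]), 'tcp_pos': array([ 0.1744, -0.6001,  0.2225]), 'ee_rot': array([[-0.9603, -0.279 , -0.    ],
       [-0.279 ,  0.9603,  0.0001],
       [-0.    ,  0.0001, -1.    ]]), 'wrist_force': array([-0.0232, -0.2489, -0.0927]), 'moment': array([-0.0056,  0.0412, -0.0145]), 'gripper_force': 0.0, 'gripper_width': 0.9981483185797616}
```

Run:
```python
import cv2
s=cv2.imread("pics/s0.png");t=cv2.imread("pics/t0.png")
cv2.imwrite("pics/s0c.png",cv2.resize(s[130:290,200:480],(0,0),fx=2.8,fy=2.8,interpolation=cv2.INTER_CUBIC))
cv2.imwrite("pics/t0c.png",cv2.resize(t[120:280,190:470],(0,0),fx=2.8,fy=2.8,interpolation=cv2.INTER_CUBIC))
```

```text
(no output)
```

View pics/s0c.png

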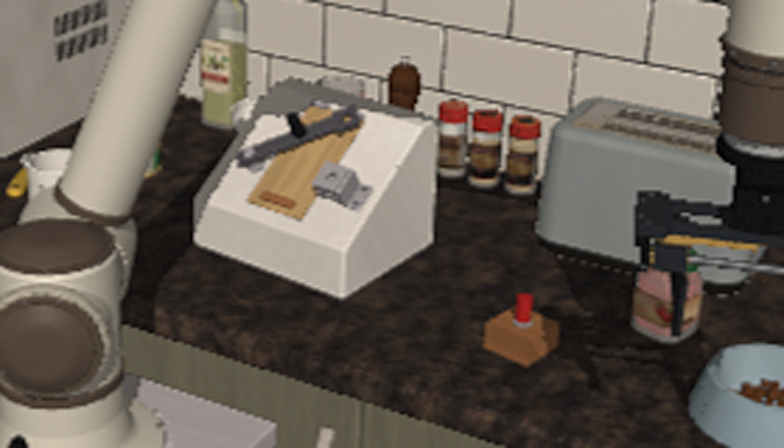

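View pics/t0c.png

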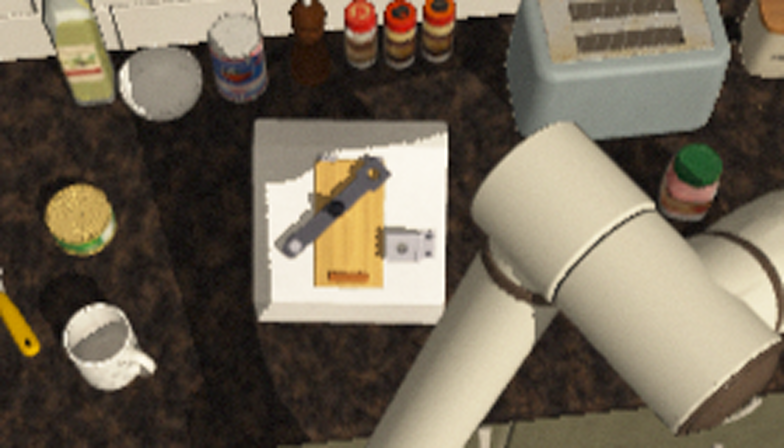

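The scene view shows the pin's rest right of the box (about px 388,250). The bar is open about 0.7 rad, with its knob near (305,173). The top view shows the fork at (334,209), the pivot at (294,208) and the knob at (310,194); the arm hides the rest. Next I fit the box pose to both views.

```bash
cat > fit.py <<'E'
from h import *
from scipy.optimize import least_squares
np.set_printoptions(precision=4,suppress=True)
a35=np.deg2rad(35); c,s=np.cos(a35),np.sin(a35)
def Rz(w): return np.array([[np.cos(w),-np.sin(w),0],[np.sin(w),np.cos(w),0],[0,0,1.]])
RK=np.array([[c,0,-s],[0,1,0],[s,0,c]])  # keeper axes in box frame (x up slope, z out towards robot)
def frames(p):
    x,y,w,d,q=p; R=Rz(w); o=np.array([x,y,0])
    k=np.array([-.1+d*c,-.065,.07+d*s])+RK@[0,0,.031]
    return o,R,o+R@k,R@RK
def pts(p):
    o,R,K,RR=frames(p);q=p[4]
    P={'keeper':K,'pivot':K+RR@[0,.13,0],'pivtop':K+RR@[0,.13,-.0075],'knob':K+RR@[.07*np.sin(q),.13-.07*np.cos(q),.0265],
     'hole':K+RR@[.13*np.sin(q),.13-.13*np.cos(q),-.0075]}
    for n,v in dict(fr0=(-.1,-.12,0),fl0=(-.1,.12,0),fr7=(-.1,-.12,.07),fl7=(-.1,.12,.07),br0=(.1,-.12,0),tr=(.06,-.12,.182),tl=(.06,.12,.182),btr=(.1,-.12,.182),btl=(.1,.12,.182)).items(): P[n]=o+R@np.array(v)
    return P
E
cat > b.py <<'E'
from fit import *
S=imaging.capture("scene");T=imaging.capture("top")
sc=lambda *v:np.array(v)/2.8+[200,130]; tc=lambda *v:np.array(v)/2.8+[190,120]
obs=[('fr0',S,sc(345,296)),('fl0',S,sc(195,245)),('fl7',S,sc(200,210)),('br0',S,sc(433,245)),('btr',S,sc(437,122)),
('fr0',T,tc(441,323)),('fl0',T,tc(260,322)),('btr',T,tc(447,121)),('btl',T,tc(254,120)),
('keeper',T,tc(403,249)),('keeper',S,sc(338,178)),('pivtop',T,tc(291,246)),('pivtop',S,sc(247,155)),('knob',T,tc(336,208)),('knob',S,sc(294,119)),('hole',T,tc(375,172))]
f=lambda p:np.concatenate([px(pts(p)[n],C)-uv for n,C,uv in obs])
R=least_squares(f,[.55,.02,0,.1,.7],loss='soft_l1')
print(R.x);
for (n,C,uv),e in zip(obs,f(R.x).reshape(-1,2)): print(n,'S' if C is S else 'T',e.round(1))
for n in('keeper','pivot','knob','hole'):print(n,pts(R.x)[n])
np.save('p.npy',R.x)
ims=[]
for C,(x0,y0,w,h) in((S,(255,155,120,90)),(T,(270,150,90,90))):
    z=6 if C is S else 6
    im=cv2.resize(C["frame"][y0:y0+h,x0:x0+w],None,fx=z,fy=z,interpolation=cv2.INTER_CUBIC)
    for n,v in pts(R.x).items():
        u=(px(v,C)-[x0,y0]+.5)*z
        cv2.drawMarker(im,tuple(int(i) for i in u),(0,0,255) if n in('keeper','knob','pivot','hole') else (0,200,0),0,10,1)
    cv2.imwrite("pics/fit_%s.png"%("S" if C is S else "T"),im)
# rest/pin from scene only
for d in models.cut_out(S,"lock_pin")[:1]+models.cut_out(S,"pin_rest")[:1]:
    e=np.array(d["extent"])*[640,400,640,400];print(d["confidence"],e)
uv,_=at(S,"lock_pin")[0];o,d=ray(uv,S);print("pin@z.032",o+d*(.032-o[2])/d[2])
uv,_=at(S,"pin_rest")[0];o,d=ray(uv,S);print("rest@0",o+d*(0-o[2])/d[2])
E
python3 b.py
```

```text
[ 0.5234  0.0085 -0.1161  0.0726  0.7657]
fr0 S [-0.2  2.7]
fl0 S [-0.7  1. ]
fl7 S [-2.8 -4.1]
br0 S [0.  0.2]
btr S [ 1.3 -2.2]
fr0 T [ 1.1 -0. ]
fl0 T [-0.3  0.1]
btr T [ 0.2 -1.5]
btl T [ 0.1 -1.3]
keeper T [ 0.1 -0.6]
keeper S [-2.7 -0.4]
pivtop T [ 2.1 -0. ]
pivtop S [ 0.6 -0.3]
knob T [0.4 0.7]
knob S [-1.1 -0.5]
hole T [-0.5  0.2]
keeper [ 0.4579 -0.0493  0.137 ]
pivot [0.473  0.0799 0.137 ]
knob [0.4915 0.0269 0.1865]
hole [ 0.5397 -0.0223  0.1825]
0.42 [383.872 234.6     6.4    10.2  ]
0.61 [373.888 239.32   24.     25.8  ]
pin@z.032 [0.8095 0.222  0.032 ]
rest@0 [0.7758 0.2728 0.    ]
```

View pics/fit_S.png

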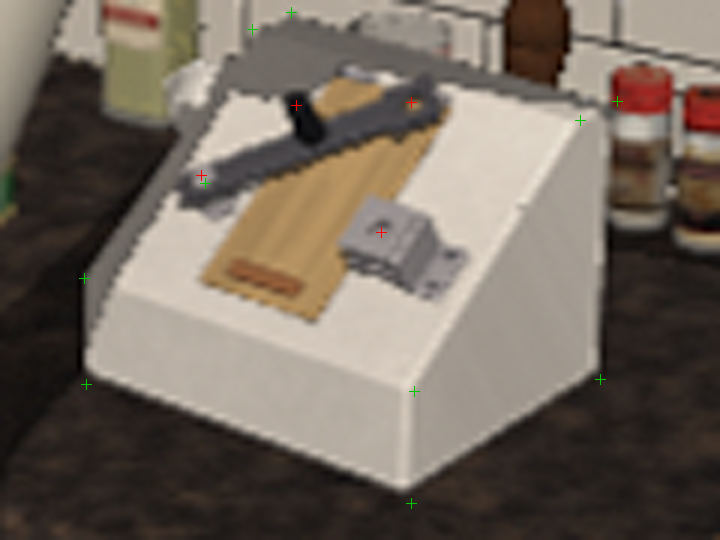

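View pics/fit_T.png

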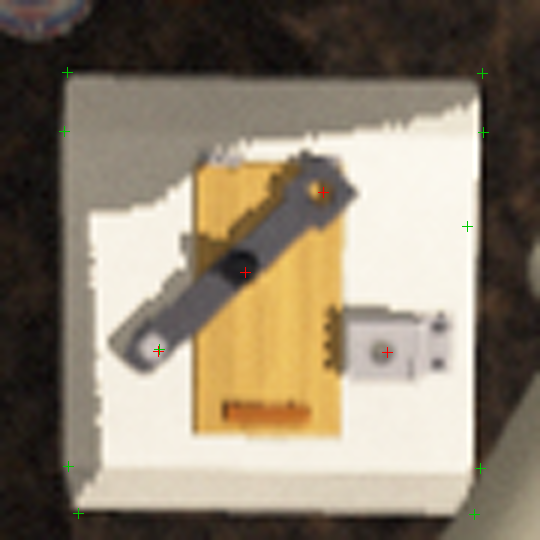

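The fit overlays match, apart from picks off by 1–2 px in the scene view. I re-pick from these crops: fork hole at S(379,227) and T(382,351), knob top at S(296,97) and T(241,266).

```bash
cat > c.py <<'E'
from fit import *
S=imaging.capture("scene");T=imaging.capture("top")
sc=lambda *v:(np.array(v)+.5)/6-.5+[255,155]; tc=lambda *v:(np.array(v)+.5)/6-.5+[270,150]
obs=[('fr0',S,sc(407,489)),('fl0',S,sc(86,374)),('fr7',S,sc(412,388)),('fl7',S,sc(84,277)),('br0',S,sc(600,371)),
('fr0',T,tc(466,513)),('fl0',T,tc(77,511)),('btr',T,tc(479,82)),('btl',T,tc(67,77)),
('keeper',T,tc(382,351)),('keeper',S,sc(379,227)),('pivtop',T,tc(151,347)),('pivtop',S,sc(199,184)),('knob',T,tc(241,266)),('knob',S,sc(296,97)),('hole',T,tc(316,190)),('hole',S,sc(417,103))]
f=lambda p:np.concatenate([px(pts(p)[n],C)-uv for n,C,uv in obs])
g=lambda p:f(p[:5])+np.array([p[5:7] if C is S else p[7:9] for n,C,uv in obs]).ravel()
R=least_squares(f,[.55,.02,0,.1,.7],loss='soft_l1'); print(R.x, np.abs(R.fun).mean())
h=lambda p:np.r_[g(p),p[5:]*1.0]
R2=least_squares(h,list(R.x)+[0]*4,loss='soft_l1'); print(R2.x)
for (n,C,uv),e in zip(obs,g(R2.x).reshape(-1,2)): print(n,'S' if C is S else 'T',e.round(1))
for n in('keeper','pivot','knob','hole'):
    print(n,pts(R.x)[n],pts(R2.x)[n],[tri([(uv,C) for m,C,uv in obs if m==n])[0] if n in('keeper','knob','hole') else ''])
np.save('p.npy',R2.x)
print(np.array(frames(R2.x)[3]))
z=6;x0,y0=340,215
im=cv2.resize(S["frame"][y0:y0+70,x0:x0+110],None,fx=z,fy=z,interpolation=cv2.INTER_CUBIC);cv2.imwrite("pics/pinS.png",im)
E
python3 c.py
```

```text
[ 0.5249  0.0107 -0.1212  0.0732  0.7691] 0.5212908493506682
[ 0.5257  0.0109 -0.1224  0.0732  0.7695  0.1249 -0.3117  0.0401  0.4312]
fr0 S [0.2 1.6]
fl0 S [-0.1  0.8]
fr7 S [-0.1 -0.2]
fl7 S [-0.  -0.6]
br0 S [-0.1  0.7]
fr0 T [0.4 0.3]
fl0 T [-0.6  0.1]
btr T [-0.1 -1.4]
btl T [-0.4 -1.1]
keeper T [-0.  0.]
keeper S [ 0.1 -0.1]
pivtop T [0.5 0. ]
pivtop S [ 1.1 -1. ]
knob T [-0.2  0.7]
knob S [-0.1  0.4]
hole T [0.4 0.1]
hole S [-1.2 -1. ]Traceback (most recent call last):
  File "c.py", line 14, in <module>
    print(n,pts(R.x)[n],pts(R2.x)[n],[tri([(uv,C) for m,C,uv in obs if m==n])[0] if n in('keeper','knob','hole') else ''])
                        ~~~^^^^^^
  File "fit.py", line 12, in pts
    o,R,K,RR=frames(p);q=p[4]
             ~~~~~~^^^
  File "fit.py", line 8, in frames
    x,y,w,d,q=p; R=Rz(w); o=np.array([x,y,0])
    ^^^^^^^^^
ValueError: too many values to unpack (expected 5)
```

```bash
sed -i 's/x,y,w,d,q=p;/x,y,w,d,q=p[:5];/' fit.py; python3 c.py | tail -8
cat >> h.py <<'E'
def togo(target,yaw=None):
    s=r.sense();R=np.array(s["ee_rot"]);d=R.T@(np.array(target)-s["tcp_pos"])
    print("t",s["time_s"],"tcp",np.round(s["tcp_pos"],4),"tool shift mm",np.round(d*1e3,1),"y-axis ang",np.degrees(np.arctan2(R[1,1],R[0,1])).round(2),"F",np.round(s["wrist_force"],1),"w",round(s["gripper_width"]*87,1))
    return d
E
```

```text
hole S [-1.2 -1. ]
keeper [ 0.4597 -0.0469  0.1374] [ 0.4603 -0.0465  0.1374] [array([ 0.4586, -0.047 ,  0.1388])]
pivot [0.4754 0.0822 0.1374] [0.4762 0.0825 0.1374] ['']
knob [0.4938 0.0293 0.187 ] [0.4945 0.0296 0.187 ] [array([0.494 , 0.0286, 0.1901])]
hole [ 0.5419 -0.02    0.1831] [ 0.5426 -0.0198  0.1831] [array([ 0.5458, -0.0205,  0.1788])]
[[ 0.813   0.1221 -0.5693]
 [-0.1     0.9925  0.0701]
 [ 0.5736  0.      0.8192]]
```

View pics/pinS.png

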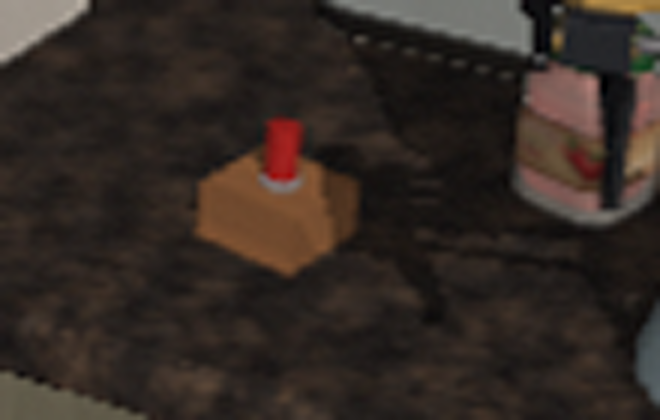

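The scene crop shows the pin upright in its rest, collar at about px (386.8,245.4) and head top at about (387.3,235.6). I close the fingers, turn the tool square to the box and go over the box, uphill of the knob.

>>> apply_moves(
  moves=[
    [[0,0,-0.01],5.8],
    [[0,0,-0.01],5.8],
    [[0,0,-0.01],5.8],
    [[0,0,-0.01],5.8],
  ],
  hand=0,
)

```text
time_s: 1.83
tcp_pos: [0.1744, -0.6001, 0.263]
ee_rot: [[-0.992, 0.127, -0.0], [0.127, 0.992, 0.0], [0.0, 0.0, -1.0]]
wrist_force: [-0.1, 0.1, 0.3]
gripper_width: 0.779
gripper_force: 0.0
```

>>> apply_moves(
  moves=[
    [[-0.0154,0.0369,0],0],
    [[-0.0154,0.0369,0],0],
    [[-0.0154,0.0369,0],0],
    [[-0.0154,0.0369,0],0],
    [[-0.0154,0.0369,0],0],
  ],
)

```text
time_s: 2.25
tcp_pos: [0.2738, -0.4248, 0.2626]
ee_rot: [[-0.992, 0.122, 0.0], [0.122, 0.992, -0.0], [-0.0, -0.0, -1.0]]
wrist_force: [1.3, 0.2, -0.1]
gripper_width: 0.399
gripper_force: 0.0
```

>>> apply_moves(
  moves=[
    [[-0.0154,0.0369,0],0],
    [[-0.0154,0.0369,0],0],
    [[-0.0154,0.0369,0],0],
    [[-0.0154,0.0369,0],0],
    [[-0.0154,0.0369,0],0],
  ],
)

```text
time_s: 2.67
tcp_pos: [0.3727, -0.2509, 0.263]
ee_rot: [[-0.993, 0.122, 0.001], [0.122, 0.993, -0.0], [-0.001, -0.0, -1.0]]
wrist_force: [1.8, -0.6, -1.0]
gripper_width: 0.04
gripper_force: 0.0
```

>>> apply_moves(
  moves=[
    [[-0.0154,0.0369,0],0],
    [[-0.0154,0.0369,0],0],
    [[-0.0154,0.0369,0],0],
    [[-0.0154,0.0369,0],0],
  ],
)

```text
time_s: 3.0
tcp_pos: [0.4519, -0.1117, 0.2631]
ee_rot: [[-0.993, 0.121, 0.001], [0.121, 0.993, 0.0], [-0.001, 0.0, -1.0]]
wrist_force: [1.0, -1.1, -0.2]
gripper_width: 0.007
gripper_force: 0.0
```

>>> apply_moves(
  moves=[
    [[-0.0154,0.0369,0],0],
    [[-0.0154,0.0369,0],0],
    [[-0.0154,0.0369,0],0],
    [[-0.0154,0.0369,0],0],
  ],
)

```text
time_s: 3.33
tcp_pos: [0.531, 0.0274, 0.2629]
ee_rot: [[-0.993, 0.121, 0.001], [0.121, 0.993, 0.0], [-0.001, 0.0, -1.0]]
wrist_force: [0.6, -1.5, -0.5]
gripper_width: 0.006
gripper_force: 0.0
```

```bash
cat > d.py <<'E'
from fit import *
S=imaging.capture("scene");T=imaging.capture("top")
for n in("lock_pin","pin_rest","flat_tin","mug","jam_jar"):
    print(n,at(S,n)[:2],at(T,n)[:2])
def redblob(C,lo,hi):
    f=C["frame"].astype(int);m=(f[...,2]>110)&(f[...,1]<70)&(f[...,0]<70)
    x0,y0,x1,y1=lo[0],lo[1],hi[0],hi[1];mm=np.zeros_like(m);mm[y0:y1,x0:x1]=m[y0:y1,x0:x1]
    v,u=np.nonzero(mm);return (np.array([u.mean(),v.mean()]),len(u)) if len(u) else None
a=redblob(S,(360,220),(410,270));print("S red",a)
o,d=ray(a[0],S);g=o+d*(.053-o[2])/d[2];print("S red at z=.053",g,px(g,T))
u=px(g,T).astype(int);b=redblob(T,u-15,u+15);print("T red",b)
if b: print(tri([(a[0],S),(b[0],T)]))
x0,y0=u-[35,35];cv2.imwrite("pics/pinT.png",cv2.resize(T["frame"][y0:y0+70,x0:x0+70],None,fx=7,fy=7,interpolation=cv2.INTER_CUBIC));print(x0,y0)
togo([.530,.025,.1775])
E
python3 d.py
```

```text
lock_pin [(array([388.224, 243.6  ]), 0.52)] [(array([411.328, 221.2  ]), 0.5)]
pin_rest [(array([387.072, 252.88 ]), 0.94)] [(array([408.32, 222.68]), 0.68)]
flat_tin [(array([244.928, 189.92 ]), 0.61)] [(array([220.416, 198.6  ]), 0.95)]
mug [(array([219.52, 210.32]), 0.9), (array([302.912, 171.32 ]), 0.41)] [(array([236.608, 250.   ]), 0.73), (array([406.208, 220.92 ]), 0.37)]
jam_jar [(array([432.576, 245.52 ]), 0.57)] [(array([433.92, 189.12]), 0.63)]
S red (array([386.8723, 239.4894]), 47)
S red at z=.053 [ 0.4244 -0.32    0.053 ] [410.1286 219.4672]
T red (array([408.8542, 220.125 ]), 48)
(array([ 0.4249, -0.3176,  0.051 ]), [array([-0.7,  0.3]), array([ 0.5, -0.5])])
375 184
t 3.9333 tcp [0.5302 0.0246 0.2629] tool shift mm [ 0.3  0.4 85.4] y-axis ang 82.94 F [-0.3 -0.2  0.7] w 0.3
```

View pics/pinT.png

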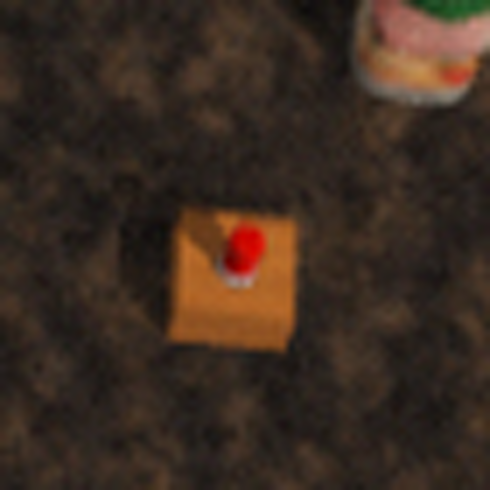

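The top crop shows the rest with the red head at about px (409,220). Triangulated, the pin is at (0.425,-0.318), head centre at z=0.051, which matches the expected 0.0505. Now I lower uphill of the knob.

>>> apply_moves(
  moves=[
    [[0,0,0.03],0],
    [[0,0,0.03],0],
    [[0,0,0.015],0],
    [[0,0,0.009],0],
    [[0,0,0],0],
  ],
)

```text
time_s: 4.35
tcp_pos: [0.5293, 0.0248, 0.1768]
ee_rot: [[-0.992, 0.122, -0.004], [0.122, 0.992, -0.001], [0.004, -0.002, -1.0]]
wrist_force: [-0.3, -0.0, -0.4]
gripper_width: 0.006
gripper_force: 0.0
```

>>> apply_moves(
  moves=[
    [[0.008,0,0],0],
    [[0.0099,-0.0094,0.0069],0],
    [[0.0103,-0.0061,0.0072],0],
    [[0.01,-0.0032,0.007],0],
    [[0.0097,-0.001,0.0068],0],
  ],
)

```text
time_s: 4.77
tcp_pos: [0.4814, 0.0114, 0.1527]
ee_rot: [[-0.993, 0.122, 0.005], [0.122, 0.993, 0.001], [-0.005, 0.001, -1.0]]
wrist_force: [0.5, -0.7, 0.6]
gripper_width: 0.003
gripper_force: 0.6
```

>>> apply_moves(
  moves=[
    [[0.002,0,0.0014],0],
    [[0,0,0],0],
  ],
)

```text
time_s: 4.93
tcp_pos: [0.4786, 0.012, 0.1506]
ee_rot: [[-0.993, 0.121, 0.002], [0.121, 0.993, 0.001], [-0.002, 0.001, -1.0]]
wrist_force: [1.4, 0.5, -0.1]
gripper_width: 0.003
gripper_force: 0.0
```

>>> apply_moves(
  moves=[
    [[0.002,0,0.001],0],
    [[0.002,0,0.001],0],
    [[0,0,0],0],
  ],
)

```text
time_s: 5.18
tcp_pos: [0.4775, 0.0127, 0.1493]
ee_rot: [[-0.993, 0.12, 0.007], [0.12, 0.993, 0.0], [-0.007, 0.001, -1.0]]
wrist_force: [4.1, -2.4, 5.4]
gripper_width: 0.002
gripper_force: 3.2
```

>>> apply_moves(
  moves=[
    [[0.003,0,0.001],0],
    [[0,0,0],0],
  ],
)

```text
time_s: 5.35
tcp_pos: [0.477, 0.013, 0.1493]
ee_rot: [[-0.993, 0.119, 0.013], [0.119, 0.993, 0.0], [-0.012, 0.002, -1.0]]
wrist_force: [8.6, -5.6, 4.7]
gripper_width: -0.002
gripper_force: 5.4
```

Run:
```python
from fit import *
p=np.load('p.npy');p[4]=0
S=imaging.capture("scene");x0,y0,w,h=260,150,110,80;z=7
im=cv2.resize(S["frame"][y0:y0+h,x0:x0+w],None,fx=z,fy=z,interpolation=cv2.INTER_CUBIC)
for n in('keeper','knob','pivtop'):
    u=(px(pts(p)[n],S)-p[5:7]*-1-[x0,y0]+.5)*z; cv2.drawMarker(im,tuple(int(i) for i in u),(0,0,255),0,10,1)
cv2.imwrite("pics/bar.png",im); togo([.4775,.0127,.149])
```

```text
t 5.4 tcp [0.477  0.013  0.1493] tool shift mm [-0.5 -0.3  0.3] y-axis ang 83.15 F [ 9.1 -5.   5.8] w 0.8
```

View pics/bar.png

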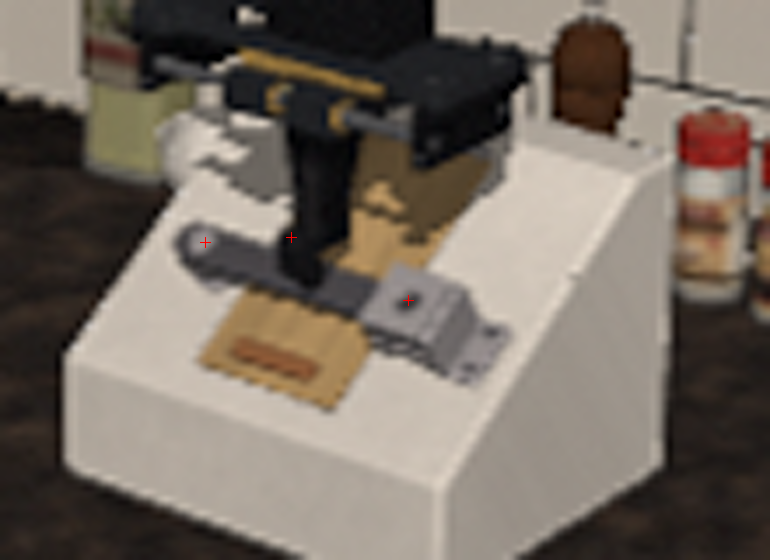

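The bar lies in the fork at its stop (fork hole at about px 318,193), and the push force has risen to 9 N. I back off, rise, open partly and go over the pin.

>>> apply_moves(
  moves=[
    [[-0.015,0,-0.005],0],
    [[0,0,-0.04],0],
    [[0,0,-0.04],0],
    [[0.007,-0.04,0],0],
    [[0.007,-0.04,0],0],
  ],
  hand=0.05,
)

```text
time_s: 5.82
tcp_pos: [0.4637, -0.066, 0.2331]
ee_rot: [[-0.993, 0.118, 0.003], [0.118, 0.993, 0.002], [-0.003, 0.002, -1.0]]
wrist_force: [-0.5, 0.2, -0.9]
gripper_width: 0.299
gripper_force: 0.0
```

>>> apply_moves(
  moves=[
    [[0.001,-0.041,0],0],
    [[0.001,-0.041,0],0],
    [[0.001,-0.041,0],0],
    [[0.001,-0.041,0],0],
    [[0.001,-0.041,0],0],
  ],
)

```text
time_s: 6.23
tcp_pos: [0.4315, -0.2708, 0.2307]
ee_rot: [[-0.993, 0.122, -0.002], [0.122, 0.993, 0.002], [0.002, 0.002, -1.0]]
wrist_force: [-0.2, 0.2, 0.3]
gripper_width: 0.565
gripper_force: 0.0
```

>>> apply_moves(
  moves=[
    [[0.001,-0.03,0.02],0],
    [[0,0,0.02],0],
    [[0,0,0],0],
  ],
)

```text
time_s: 6.48
tcp_pos: [0.4246, -0.299, 0.1863]
ee_rot: [[-0.992, 0.127, -0.01], [0.127, 0.992, 0.006], [0.01, 0.005, -1.0]]
wrist_force: [-0.5, 1.3, 0.2]
gripper_width: 0.572
gripper_force: 0.0
```

Run:
```python
from h import *
togo([.426,-.3177,.041])
```

```text
t 6.4833 tcp [ 0.4246 -0.299   0.1863] tool shift mm [ -5.3 -19.1 145.2] y-axis ang 82.71 F [-0.5  1.3  0.2] w 49.7
```

>>> apply_moves(
  moves=[
    [[0,-0.018,0.035],0],
    [[0,0,0.035],0],
    [[0,0,0.02],0],
    [[0,0,0],0],
    [[0,0,0],0],
  ],
)

```text
time_s: 6.9
tcp_pos: [0.4261, -0.3165, 0.1013]
ee_rot: [[-0.993, 0.12, -0.002], [0.12, 0.993, 0.001], [0.002, 0.0, -1.0]]
wrist_force: [-0.7, 0.1, -0.1]
gripper_width: 0.575
gripper_force: 0.0
```

```bash
cat > e.py <<'E'
from fit import *
S=imaging.capture("scene")
s=r.sense();z=7;x0,y0=350,200
im=cv2.resize(S["frame"][y0:y0+80,x0:x0+100],None,fx=z,fy=z,interpolation=cv2.INTER_CUBIC)
u=(px(s["tcp_pos"],S)-[x0,y0]+.5)*z; cv2.drawMarker(im,tuple(int(i) for i in u),(0,255,0),0,10,1)
u=(px([.4249,-.3177,.0665],S)-[x0,y0]+.5)*z; cv2.drawMarker(im,tuple(int(i) for i in u),(255,0,0),0,10,1)
cv2.imwrite("pics/pre.png",im)
togo([.426,-.3177,.041])
E
python3 e.py
```

```text
t 6.95 tcp [ 0.4272 -0.317   0.1026] tool shift mm [ 1.2 -0.8 61.6] y-axis ang 83.1 F [0.3 0.5 2.4] w 50.4
```

View pics/pre.png

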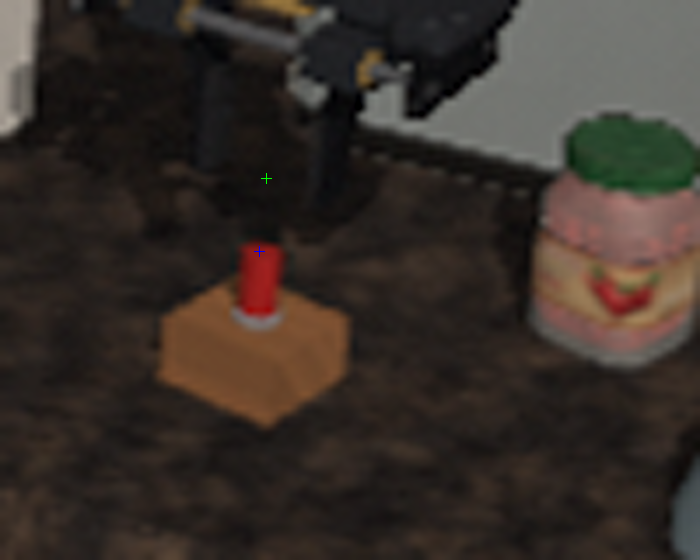

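The view shows the fingers straddling the pin, aligned with the head at crop (260,260). I lower and grip.

>>> apply_moves(
  moves=[
    [[0.001,-0.001,0.03],0],
    [[0,0,0.02],0],
    [[0,0,0.01],0],
    [[0,0,0.001],0],
    [[0,0,0],0],
  ],
)

```text
time_s: 7.37
tcp_pos: [0.4261, -0.3183, 0.0415]
ee_rot: [[-0.993, 0.121, 0.002], [0.121, 0.993, -0.001], [-0.002, -0.001, -1.0]]
wrist_force: [-0.5, -0.1, 0.2]
gripper_width: 0.573
gripper_force: 0.0
```

>>> apply_moves(
  moves=[
    [[0,0,0],0],
    [[0,0,0],0],
    [[0,0,0],0],
    [[0,0,0],0],
    [[0,0,0],0],
  ],
  hand=0,
)

```text
time_s: 7.78
tcp_pos: [0.4252, -0.3182, 0.0408]
ee_rot: [[-0.993, 0.122, 0.001], [0.122, 0.993, -0.0], [-0.001, -0.0, -1.0]]
wrist_force: [-0.6, -0.6, 0.2]
gripper_width: 0.283
gripper_force: 0.0
```

>>> apply_moves(
  moves=[
    [[0,0,0],0],
    [[0,0,0],0],
  ],
)

```text
time_s: 7.95
tcp_pos: [0.4251, -0.3181, 0.0405]
ee_rot: [[-0.993, 0.122, 0.0], [0.122, 0.993, -0.0], [-0.0, -0.0, -1.0]]
wrist_force: [-0.7, 0.3, 1.9]
gripper_width: 0.195
gripper_force: 30.0
```

The pin is gripped. The tool can't tilt, so I will tip the pin 35° in the fingers: lift it until only the tip is in the rest's hole, then swing the head toward the robot about the hole's edge.

>>> apply_moves(
  moves=[
    [[0,0,-0.01],0],
    [[0,0,-0.01],0],
    [[0,0,0],0],
    [[0,0,0],0],
  ],
)

```text
time_s: 8.28
tcp_pos: [0.4256, -0.3183, 0.0613]
ee_rot: [[-0.993, 0.122, 0.002], [0.122, 0.993, -0.001], [-0.002, -0.001, -1.0]]
wrist_force: [-0.1, 0.3, -1.3]
gripper_width: 0.195
gripper_force: 30.0
```

>>> apply_moves(
  moves=[
    [[0.0075,0,0],0],
    [[0.006,0,0.0004],0],
    [[0.0057,0,0.001],0],
    [[0.0056,0,0.002],0],
    [[0,0,0],0],
  ],
)

```text
time_s: 8.7
tcp_pos: [0.4039, -0.3161, 0.0586]
ee_rot: [[-0.993, 0.121, 0.01], [0.121, 0.993, -0.004], [-0.01, -0.003, -1.0]]
wrist_force: [5.6, 0.8, 3.9]
gripper_width: 0.198
gripper_force: 30.0
```

>>> apply_moves(
  moves=[
    [[0.0052,0,0.0024],0],
    [[0,0,0],0],
    [[0,0,0],0],
  ],
)

```text
time_s: 8.95
tcp_pos: [0.3981, -0.3154, 0.056]
ee_rot: [[-0.993, 0.121, 0.007], [0.121, 0.993, -0.003], [-0.007, -0.002, -1.0]]
wrist_force: [4.7, 1.1, 5.3]
gripper_width: 0.195
gripper_force: 30.0
```

Run:
```python
from fit import *
S=imaging.capture("scene");T=imaging.capture("top")
s=r.sense();z=9
a=[]
for C in(S,T):
    u=px(np.array(s["tcp_pos"])-[0,0,.01],C);x0,y0=(u-[22,30]).astype(int)
    im=cv2.resize(C["frame"][y0:y0+60,x0:x0+44],None,fx=z,fy=z,interpolation=cv2.INTER_CUBIC)
    for P in (np.array(s["tcp_pos"]),np.array(s["tcp_pos"])+[0,0,.019]):
        u=(px(P,C)-[x0,y0]+.5)*z; cv2.drawMarker(im,tuple(int(i) for i in u),(0,255,0),0,10,1)
    a.append(im);print(x0,y0)
cv2.imwrite("pics/tilt.png",np.hstack(a)); togo(s["tcp_pos"])
```

```text
360 214
387 197
t 9.05 tcp [ 0.3979 -0.3154  0.0559] tool shift mm [0. 0. 0.] y-axis ang 83.07 F [4.  0.8 6. ] w 16.9
```

View pics/tilt.png

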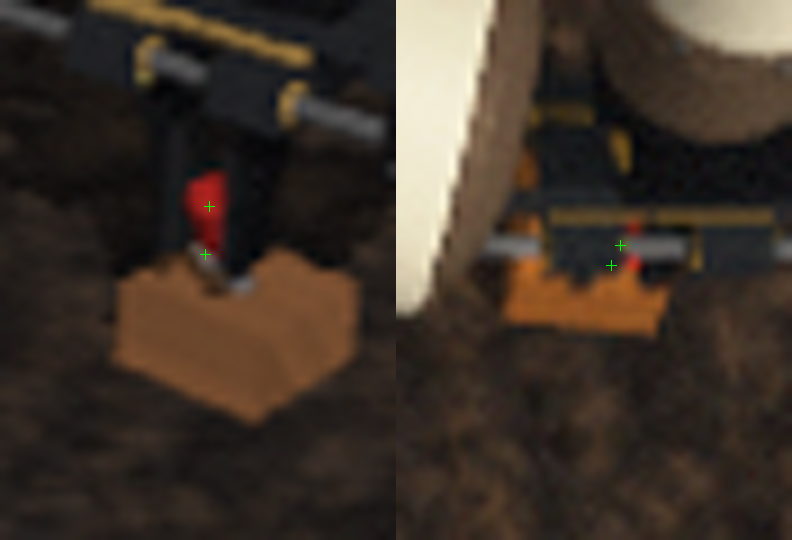

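In the scene crop the head top is at (210,178) and the shaft slants right-down to (245,290), so the tilt worked. I pull out along the axis, lift and carry it towards the fork, where I measure the tilt.

>>> apply_moves(
  moves=[
    [[0.0057,0,-0.0082],0],
    [[0.0057,0,-0.0082],0],
    [[0,0,-0.035],0],
    [[0,0,-0.035],0],
    [[0,0,-0.035],0],
  ],
)

```text
time_s: 9.47
tcp_pos: [0.3806, -0.3121, 0.1759]
ee_rot: [[-0.992, 0.123, -0.007], [0.123, 0.992, 0.003], [0.007, 0.002, -1.0]]
wrist_force: [0.9, -0.8, -1.9]
gripper_width: 0.198
gripper_force: 30.0
```

>>> apply_moves(
  moves=[
    [[0,0.039,-0.012],0],
    [[0,0.039,-0.012],0],
    [[0,0.039,-0.012],0],
    [[0,0.039,0],0],
    [[0,0.039,0],0],
  ],
)

```text
time_s: 9.88
tcp_pos: [0.4051, -0.1183, 0.2118]
ee_rot: [[-0.992, 0.124, -0.003], [0.124, 0.992, 0.0], [0.003, -0.0, -1.0]]
wrist_force: [1.8, 0.3, -0.7]
gripper_width: 0.199
gripper_force: 30.0
```

>>> apply_moves(
  moves=[
    [[0,0.04,0],0],
    [[0,0.03,0],0],
    [[0,0,0],0],
    [[0,0,0],0],
  ],
)

```text
time_s: 10.22
tcp_pos: [0.4141, -0.0494, 0.211]
ee_rot: [[-0.993, 0.119, -0.004], [0.119, 0.993, -0.001], [0.004, -0.001, -1.0]]
wrist_force: [0.2, 0.3, -0.0]
gripper_width: 0.198
gripper_force: 30.0
```

```bash
cat > v.py <<'E'
from fit import *
import sys
S=imaging.capture("scene");T=imaging.capture("top")
s=r.sense();z=9
n=frames(np.load('p.npy'))[3][:,2];G=np.array(s["tcp_pos"])+[0,0,.019];O=G-.028*n
a=[]
for C in(S,T):
    u=px(O,C);x0,y0=(u-[22,28]).astype(int)
    im=cv2.resize(C["frame"][y0:y0+60,x0:x0+44],None,fx=z,fy=z,interpolation=cv2.INTER_CUBIC)
    for P in (O-.026*n,O,O+.0345*n):
        u=(px(P,C)-[x0,y0]+.5)*z; cv2.drawMarker(im,tuple(int(i) for i in u),(0,255,0),0,8,1)
    a.append(im);print(x0,y0)
cv2.imwrite("pics/%s.png"%sys.argv[1],np.hstack(a)); togo(s["tcp_pos"])
E
python3 v.py tilt2
```

```text
293 148
314 178
t 10.3167 tcp [ 0.4145 -0.0507  0.2111] tool shift mm [0. 0. 0.] y-axis ang 82.98 F [ 0.3  1.2 -0.5] w 17.2
```

View pics/tilt2.png

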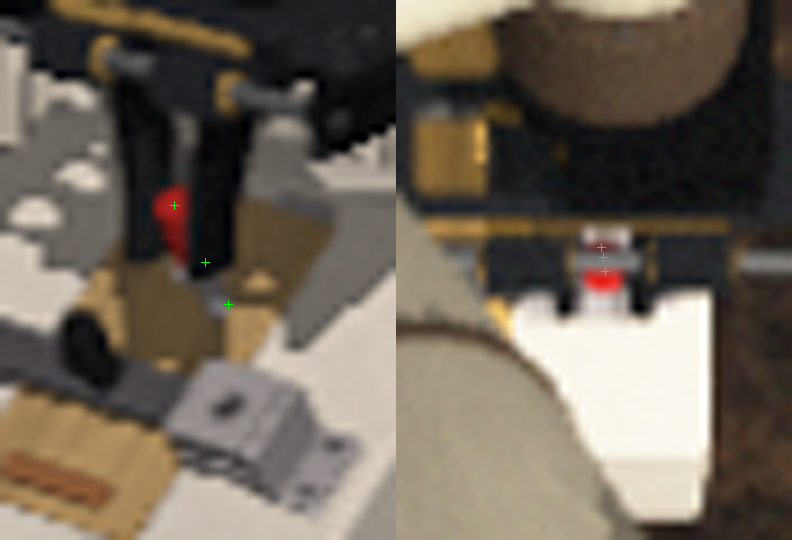

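That was my tenth picture. It shows the pin tilted, tip seen at about (228,308) against a predicted (228,304) for exactly 35°, and the fork hole at (230,406). I estimate the tilt numerically from here on.

```bash
cat > g.py <<'E'
from fit import *
p=np.load('p.npy');RR=frames(p)[3]
S=imaging.capture("scene");s=r.sense();G=np.array(s["tcp_pos"])+[0,0,.019]
bx=np.array([np.cos(p[2]),np.sin(p[2]),0])
for g in(.022,.028):
  for th in(25,30,35,40,45):
    t=np.deg2rad(th);n=-np.sin(t)*bx+[0,0,np.cos(t)]
    # grasp-axis point offset: pin at original grasp .028 along axis
    a=px(G+(.0345-g)*n,S);b=px(G-(g+.026)*n,S)
    print(g,th,"top9",((a-[293,148]+.5)*9).round(),"tip9",((b-[293,148]+.5)*9).round(),"vec",((b-a)*9).round())
f=S["frame"].astype(int);m=(f[...,2]>90)&(f[...,1]<70)&(f[...,0]<70);m[:150]=0;m[185:]=0;m[:,:300]=0;m[:,325:]=0
v,u=np.nonzero(m);print("red rows",[(int(y),int(u[v==y].min()),int(u[v==y].max())) for y in np.unique(v)])
print("gray V around tip");print(f[174:188,310:326].mean(2).astype(int))
E
python3 g.py
```

```text
0.022 25 top9 [174. 190.] tip9 [213. 311.] vec [ 39. 120.]
0.022 30 top9 [172. 192.] tip9 [219. 303.] vec [ 47. 111.]
0.022 35 top9 [170. 194.] tip9 [225. 294.] vec [ 54. 100.]
0.022 40 top9 [169. 197.] tip9 [230. 285.] vec [61. 88.]
0.022 45 top9 [168. 199.] tip9 [235. 276.] vec [68. 76.]
0.028 25 top9 [178. 202.] tip9 [216. 322.] vec [ 39. 120.]
0.028 30 top9 [177. 203.] tip9 [223. 313.] vec [ 46. 110.]
0.028 35 top9 [176. 205.] tip9 [230. 304.] vec [54. 99.]
0.028 40 top9 [175. 206.] tip9 [236. 294.] vec [61. 88.]
0.028 45 top9 [174. 207.] tip9 [242. 283.] vec [67. 76.]
red rows [(169, 311, 313), (170, 311, 313), (171, 311, 313), (172, 311, 313), (173, 312, 313), (174, 312, 312)]
gray V around tip
[[ 22  26  42  45  27  16  14  14  11  31  62  69  68  69  68  66]
 [ 24  18  38  41  27  16  14  13  12  32  59  71  70  69  66  67]
 [ 21  33  49  43  26  16  13  11  10  41  63  68  68  68  67  65]
 [ 57  68  84  66  20  15  10   9  28  47  62  68  69  67  66  65]
 [ 71  71  96  83  32  12  29  37  56  65  64  65  65  64  65  66]
 [ 71  69  74  74  60  42  56  69  68  67 106 130 128  97  66  68]
 [ 70  69  71  73  71  69  69  93  85  62  77  84  84  73  66  74]
 [ 69  70  73  72  73  71  68  95  92  68  64  60  61  63  68  89]
 [ 70  72  73  71  73  71  79 105  95 107 124 122 121  94  73  95]
 [ 72  71  71  72  72  70  68  74  71 109 131 130 137 135 171 152]
 [ 72  72  73  73  71  69  65  65 104 129 131 130 132 171 160 110]
 [ 71  71  73  73  70  66  67  68  76 113 128 136 150 184 198 147]
 [ 71  70  70  71  67  65  68  66  61 107 136 138 174 199 203 153]
 [ 68 113 105  66  64  65  67  64 101 130 122 163 197 203 202 193]]
```

Tilt reads about 30° and the grip is about 28 mm above the collar, which fits within the hole clearances. I move the tip to 10 mm above the hole along the hole's axis.

>>> apply_moves(
  moves=[
    [[-0.0062,0.005,0.0127],0],
    [[-0.006,0.0047,0.0125],0],
    [[0,0,0.0125],0],
    [[0,0,0],0],
    [[0,0,0],0],
  ],
)

```text
time_s: 10.78
tcp_pos: [0.4285, -0.0432, 0.1736]
ee_rot: [[-0.992, 0.124, -0.003], [0.124, 0.992, -0.001], [0.003, -0.001, -1.0]]
wrist_force: [-0.3, -0.3, -1.0]
gripper_width: 0.197
gripper_force: 30.0
```

```bash
cat > k.py <<'E'
from fit import *
p=np.load('p.npy');o,R,K,RR=frames(p)
S=imaging.capture("scene");T=imaging.capture("top");s=r.sense();G=np.array(s["tcp_pos"])+[0,0,.019]
bx=np.array([np.cos(p[2]),np.sin(p[2]),0])
for th in(30,35):
    t=np.deg2rad(th);n=-np.sin(t)*bx+[0,0,np.cos(t)];tip=G-.054*n
    print(th,"tip in keeper mm",(RR.T@(tip-K)*1e3).round(1),"tip px",px(tip,S).round(1),px(tip,T).round(1),"coll px",px(tip+.026*n,S).round(1))
print("K px",px(K,S)+p[5:7],px(K,T)+p[7:9])
f=S["frame"].astype(int).mean(2).astype(int);print("S cols308-327 rows172-200");print(f[172:200,308:328])
f=T["frame"].astype(int).mean(2).astype(int);print("T cols322-346 rows198-218");print(f[198:218,322:346])
togo(s["tcp_pos"])
E
python3 k.py
```

```text
30 tip in keeper mm [ 2.2  0.1 10.2] tip px [317.  190.4] [333.2 207.5] coll px [314.9 185.4]
35 tip in keeper mm [ 6.9  0.1 10. ] tip px [317.7 189.4] [333.2 206.1] coll px [315.2 184.9]
K px [317.8044 192.3615] [333.2217 208.1273]
S cols308-327 rows172-200
[[ 20  26  22  12  21  57  58  28   8  11  11   6   4  53  70  70  69  69
   61  37]
 [ 21  26  21  14  23  52  45  12   7   8   5   7  15  55  71  70  69  68
   55  36]
 [ 18  26  19  15  24  40  34  10   9  14  10   5  14  56  70  70  69  68
   51  33]
 [ 20  26  25  17  24  44  39  16  13  13  14  10  39  63  71  69  68  66
   65  55]
 [ 22  26  23  20  33  46  37  18  16  13  11  11  40  63  69  68  66  66
   66  64]
 [ 21  26  22  23  46  50  34  17  18  14  10  23  56  68  69  68  66  65
   67  82]
 [ 24  28  28  58  74  61  37  19  14  14  13  19  56  70  68  67  67  67
   70  92]
 [ 24  25  47  68  76  59  31  18  11  12   9  28  58  70  68  65  66  67
   79  98]
 [ 22  26  39  65  78  62  31  19  18   8   8  39  65  69  67  65  68  76
   92 104]
 [ 21  27  29  43  58  49  25  17  16  11  12  41  65  68  68  68  71  91
  
[... 2994 characters left out ...]
 88 134 182 113  23  49 134 201 186 191 201 151  31  37 106
  185 201 206 205 207 208]
 [110 125 115 110 188 239 167  28  75 167 221 222 222 219 164  50  43 143
  239 244 244 243 244 244]
 [121 113 126 123 161 226 215 143 195 225 240 239 240 238 219 182 145 210
  244 244 244 243 244 244]
 [126 109 109 125 123 200 241 229 242 242 244 242 242 244 243 241 230 244
  245 245 244 244 245 244]
 [124 110 108 109 127 182 233 244 243 242 242 242 242 242 242 244 243 245
  244 245 244 244 244 245]
 [141 108 106 106 105 115 185 243 243 243 242 242 242 243 244 243 242 244
  244 244 244 244 244 244]]
t 10.8833 tcp [ 0.4295 -0.0426  0.1747] tool shift mm [0. 0. 0.] y-axis ang 82.93 F [-0.3 -0.4 -0.9] w 16.9
```

>>> apply_moves(
  moves=[
    [[-0.0008,0,0.0035],0],
    [[-0.0021,0,0.003],0],
    [[-0.0021,0,0.003],0],
    [[-0.0021,0,0.003],0],
    [[0,0,0],0],
  ],
)

```text
time_s: 11.3
tcp_pos: [0.4364, -0.0428, 0.1609]
ee_rot: [[-0.993, 0.122, -0.001], [0.122, 0.993, -0.0], [0.001, -0.0, -1.0]]
wrist_force: [1.0, -0.0, -0.5]
gripper_width: 0.195
gripper_force: 30.0
```

```bash
cat > m.py <<'E'
from fit import *
p=np.load('p.npy');o,R,K,RR=frames(p);s=r.sense();G=np.array(s["tcp_pos"])+[0,0,.019]
print("G in keeper mm",(RR.T@(G-K)*1e3).round(1),"F keeper",(RR.T@s["wrist_force"]).round(1))
E
python3 m.py
```

```text
G in keeper mm [ 4.6  0.8 48.7] F keeper [ 0.5  0.1 -1. ]
```

>>> apply_moves(
  moves=[
    [[-0.0014,0,0.0033],0],
    [[-0.0014,0,0.0033],0],
    [[-0.0014,0,0.0033],0],
    [[0,0,0],0],
  ],
)

```text
time_s: 11.63
tcp_pos: [0.4406, -0.0432, 0.151]
ee_rot: [[-0.993, 0.122, -0.001], [0.122, 0.993, -0.0], [0.001, -0.0, -1.0]]
wrist_force: [0.1, 0.7, -0.3]
gripper_width: 0.199
gripper_force: 30.0
```

```bash
python3 m.py
```

```text
G in keeper mm [ 2.4  0.9 38.2] F keeper [-0.2  0.7 -0.3]
```

>>> apply_moves(
  moves=[
    [[-0.0014,-0.0003,0.0033],0],
    [[-0.0014,-0.0003,0.0033],0],
    [[0,0,0],0],
  ],
)

```text
time_s: 11.88
tcp_pos: [0.4437, -0.0442, 0.1449]
ee_rot: [[-0.993, 0.122, 0.0], [0.122, 0.993, -0.0], [-0.0, -0.0, -1.0]]
wrist_force: [0.4, -0.2, 1.1]
gripper_width: 0.196
gripper_force: 30.0
```

```bash
python3 m.py
```

```text
G in keeper mm [ 1.5  0.3 31.4] F keeper [ 1.  -0.2  0.7]
```

>>> apply_moves(
  moves=[
    [[-0.0011,0,0.0016],0],
    [[-0.0011,0,0.0016],0],
    [[0,0,0],0],
  ],
)

```text
time_s: 12.13
tcp_pos: [0.4438, -0.0443, 0.1437]
ee_rot: [[-0.993, 0.121, -0.004], [0.121, 0.993, -0.0], [0.004, -0.001, -1.0]]
wrist_force: [-11.0, 5.6, 17.1]
gripper_width: 0.199
gripper_force: 30.0
```

```bash
python3 m.py
```

```text
G in keeper mm [ 0.9  0.2 30.3] F keeper [ 0.3  4.2 20.7]
```

Axial force has risen to 20 N with the collar about at the ear. I let go, back out and check.

>>> apply_moves(
  moves=[
    [[0.0011,0,-0.0016],0],
    [[0,0,0],0],
    [[0,0,0],0],
    [[0,0,0],0],
  ],
  hand=0.04,
)

```text
time_s: 12.47
tcp_pos: [0.4445, -0.0444, 0.1434]
ee_rot: [[-0.993, 0.122, 0.0], [0.122, 0.993, -0.0], [-0.0, -0.0, -1.0]]
wrist_force: [-0.0, 0.2, -0.0]
gripper_width: 0.403
gripper_force: 0.0
```

>>> apply_moves(
  moves=[
    [[0,0,-0.02],0],
    [[0,0,-0.02],0],
    [[0,0,-0.02],0],
    [[0,0,-0.01],0],
    [[0,0,0],0],
  ],
)

```text
time_s: 12.88
tcp_pos: [0.4461, -0.0442, 0.2157]
ee_rot: [[-0.993, 0.122, 0.005], [0.122, 0.993, 0.001], [-0.005, 0.001, -1.0]]
wrist_force: [0.3, -0.2, 0.2]
gripper_width: 0.46
gripper_force: 0.0
```

```bash
cat > w.py <<'E'
from fit import *
p=np.load('p.npy');o,R,K,RR=frames(p);n=RR[:,2]
S=imaging.capture("scene");T=imaging.capture("top")
def red(C):
    u0=px(K+.02*n,C);f=C["frame"].astype(int);m=(f[...,2]>80)&(f[...,1]<.45*f[...,2])&(f[...,0]<.45*f[...,2])
    v,u=np.nonzero(m);k=np.hypot(u-u0[0],v-u0[1])<14;u,v=u[k],v[k]
    return u,v
for nm,C,off in(("S",S,p[5:7]),("T",T,p[7:9])):
    u,v=red(C);print(nm,"red n",len(u),"bbox",u.min() if len(u) else'',u.max() if len(u) else'',v.min() if len(v) else'',v.max() if len(v) else'',"cen",u.mean().round(1),v.mean().round(1))
    for h in(0,.002,.005,.01):
        ring=np.array([px(K+(h+z)*n+.009*(np.cos(a)*RR[:,0]+np.sin(a)*RR[:,1]),C)+off for z in(.004,.0345) for a in np.arange(0,6.28,.2)])
        H=cv2.convexHull(((ring)*16).astype(np.int32));im=np.zeros((400*16,640*16),np.uint8);cv2.fillConvexPoly(im,H,1)
        vv,uu=np.nonzero(im[:,:]);print("  h",h,"bbox",(ring.min(0)).round(1),(ring.max(0)).round(1),"cen",(uu.mean()/16).round(1),(vv.mean()/16).round(1))
togo(K+.0345*n)
E
python3 w.py
```

```text
S red n 33 bbox 311 318 187 193 cen 314.8 190.2
  h 0 bbox [312.  184.3] [319.9 193.9] cen 315.9 189.0
  h 0.002 bbox [311.8 183.9] [319.8 193.5] cen 315.7 188.7
  h 0.005 bbox [311.5 183.4] [319.5 193. ] cen 315.4 188.2
  h 0.01 bbox [311.  182.5] [319.  192.2] cen 315.0 187.3
T red n 27 bbox 331 335 208 213 cen 332.9 210.6
  h 0 bbox [330.6 205.7] [336.1 212.3] cen 333.3 209.0
  h 0.002 bbox [330.6 205.8] [336.1 212.4] cen 333.3 209.1
  h 0.005 bbox [330.6 205.9] [336.1 212.6] cen 333.3 209.2
  h 0.01 bbox [330.6 206.1] [336.1 212.8] cen 333.3 209.4
t 12.9833 tcp [ 0.4442 -0.0443  0.213 ] tool shift mm [ 3.5 -0.3 47.4] y-axis ang 82.98 F [-0.4  0.1 -0.6] w 39.6
```

>>> apply_moves(
  moves=[
    [[0.003,0,0.012],0],
    [[0,0,0.012],0],
    [[0,0,0.008],0],
    [[0,0,0],0],
    [[0,0,0],0],
  ],
  hand=0,
)

```text
time_s: 13.4
tcp_pos: [0.441, -0.0441, 0.1807]
ee_rot: [[-0.993, 0.122, -0.002], [0.122, 0.993, -0.001], [0.002, -0.001, -1.0]]
wrist_force: [0.9, -0.5, 0.6]
gripper_width: 0.166
gripper_force: 0.0
```

>>> apply_moves(
  moves=[
    [[0,0,0],0],
    [[-0.0017,0,0.0025],0],
    [[-0.0017,0,0.0025],0],
    [[-0.0012,0,0.0016],0],
    [[0,0,0],0],
  ],
)

```text
time_s: 13.82
tcp_pos: [0.4462, -0.0445, 0.1746]
ee_rot: [[-0.993, 0.122, -0.0], [0.122, 0.993, -0.0], [0.0, -0.0, -1.0]]
wrist_force: [0.0, -0.3, 0.2]
gripper_width: 0.004
gripper_force: 0.0
```

```bash
python3 m.py
python3 - <<'E'
from h import *
togo([.446,-.0445,.171])
E
```

```text
G in keeper mm [20.6  0.3 54.3] F keeper [ 0.2 -0.3  0.1]
t 13.8167 tcp [ 0.4462 -0.0445  0.1746] tool shift mm [0.2 0.  3.6] y-axis ang 82.99 F [ 0.  -0.3  0.2] w 0.3
```

>>> apply_moves(
  moves=[
    [[-0.0006,0,0.0016],0],
    [[-0.0006,0,0.0016],0],
    [[0,0,0],0],
  ],
)

```text
time_s: 14.07
tcp_pos: [0.4471, -0.0447, 0.1714]
ee_rot: [[-0.993, 0.122, -0.0], [0.122, 0.993, -0.0], [0.0, -0.0, -1.0]]
wrist_force: [0.2, 0.2, 0.0]
gripper_width: 0.006
gripper_force: 0.0
```

>>> apply_moves(
  moves=[
    [[-0.0006,0,0.0016],0],
    [[0,0,0],0],
  ],
)

```text
time_s: 14.23
tcp_pos: [0.4477, -0.0447, 0.1699]
ee_rot: [[-0.993, 0.122, -0.0], [0.122, 0.993, -0.0], [0.0, -0.0, -1.0]]
wrist_force: [0.0, 0.3, 0.6]
gripper_width: 0.003
gripper_force: 0.0
```

>>> apply_moves(
  moves=[
    [[-0.0003,0,0.0016],0],
    [[0,0,0],0],
  ],
)

```text
time_s: 14.4
tcp_pos: [0.4481, -0.0448, 0.1684]
ee_rot: [[-0.993, 0.122, -0.0], [0.122, 0.993, -0.0], [0.0, -0.0, -1.0]]
wrist_force: [0.5, -0.9, -0.1]
gripper_width: 0.007
gripper_force: 0.1
```

>>> apply_moves(
  moves=[
    [[-0.0003,0,0.0016],0],
    [[0,0,0],0],
  ],
)

```text
time_s: 14.57
tcp_pos: [0.4486, -0.0448, 0.1669]
ee_rot: [[-0.993, 0.122, 0.0], [0.122, 0.993, -0.0], [-0.0, -0.0, -1.0]]
wrist_force: [-0.1, 0.2, 1.3]
gripper_width: 0.005
gripper_force: 0.4
```

>>> apply_moves(
  moves=[
    [[-0.0007,0,0.001],0],
    [[-0.0007,0,0.001],0],
    [[0,0,0],0],
  ],
)

```text
time_s: 14.82
tcp_pos: [0.4502, -0.045, 0.165]
ee_rot: [[-0.993, 0.122, 0.001], [0.122, 0.993, -0.0], [-0.001, 0.0, -1.0]]
wrist_force: [0.3, -0.4, 1.3]
gripper_width: 0.003
gripper_force: 0.7
```

```bash
python3 m.py
```

```text
G in keeper mm [18.4  0.3 44.1] F keeper [ 1.  -0.4  0.9]
```

>>> apply_moves(
  moves=[
    [[0,0,-0.03],0],
    [[0,0,-0.03],0],
    [[0,-0.04,-0.01],0],
    [[0,-0.04,0],0],
    [[0,-0.04,0],0],
  ],
)

```text
time_s: 15.23
tcp_pos: [0.4354, -0.1647, 0.236]
ee_rot: [[-0.993, 0.119, 0.003], [0.119, 0.993, 0.0], [-0.002, 0.001, -1.0]]
wrist_force: [1.8, 0.2, 0.1]
gripper_width: 0.007
gripper_force: 0.0
```

>>> apply_moves(
  moves=[
    [[0,-0.04,0],0],
    [[0,-0.04,0],0],
    [[0,-0.04,0],0],
    [[0,0,0],0],
  ],
)

```text
time_s: 15.57
tcp_pos: [0.4192, -0.2882, 0.2342]
ee_rot: [[-0.992, 0.129, -0.002], [0.129, 0.992, -0.001], [0.001, -0.001, -1.0]]
wrist_force: [1.0, 0.8, 0.2]
gripper_width: 0.009
gripper_force: 0.0
```

```bash
python3 w.py
python3 - <<'E'
from fit import *
p=np.load('p.npy');o,R,K,RR=frames(p)
S=imaging.capture("scene");T=imaging.capture("top");np.save('S.npy',S["frame"]);np.save('T.npy',T["frame"])
print(at(S,"lock_pin")[:2],at(T,"lock_pin")[:2],"K",px(K,S),px(K,T))
print(S["frame"][180:200,308:324,2]);print(S["frame"][180:200,308:324,1])
print(T["frame"][200:218,326:342,2]);print(T["frame"][200:218,326:342,1])
E
```

```text
S red n 35 bbox 311 318 187 194 cen 314.7 190.4
  h 0 bbox [312.  184.3] [319.9 193.9] cen 315.9 189.0
  h 0.002 bbox [311.8 183.9] [319.8 193.5] cen 315.7 188.7
  h 0.005 bbox [311.5 183.4] [319.5 193. ] cen 315.4 188.2
  h 0.01 bbox [311.  182.5] [319.  192.2] cen 315.0 187.3
T red n 23 bbox 331 334 208 214 cen 332.5 210.7
  h 0 bbox [330.6 205.7] [336.1 212.3] cen 333.3 209.0
  h 0.002 bbox [330.6 205.8] [336.1 212.4] cen 333.3 209.1
  h 0.005 bbox [330.6 205.9] [336.1 212.6] cen 333.3 209.2
  h 0.01 bbox [330.6 206.1] [336.1 212.8] cen 333.3 209.4
t 15.6667 tcp [ 0.4197 -0.2844  0.2341] tool shift mm [  9.2 240.9  68.7] y-axis ang 82.78 F [ 0.5 -0.2  0.7] w 0.4
[(array([316.928, 189.4  ]), 0.6)] [(array([335.872, 208.32 ]), 0.41)] K [317.6795 192.6731] [333.1816 207.6961]
[[170 176 173 171 174 177 174 178 178 173 164 164 171 169 166 164]
 [174 175 170 173 178 177 177 179 176 167 163 166 171 167 166 173]
 [175 171 172 177 177 177 179 178 171 163 164 170 168 165 164 177]
 [173 170 177 180 176 179 180 174 164 163 170 170 166 167 176 168]
 [171 171 177 178 179 180 177 169 164 168 171
[... 4082 characters left out ...]
 107 108 111 100  87  56  33]
 [ 44  49  89  97  86  52  14  20  75 107 109  92  57  34  40  57]
 [ 50  54  82 101  90  22  13  25  81 106  88  58  38  52  74  90]
 [ 62  59  89 100  88  13  16  34  87  91  55  39  54  88 108 116]
 [ 90 113 153 151 136  39   7  32  90  56  49  73  94 115 112 113]
 [151 204 212 199 186  53  16  38  69  51  84 109 112 113 114 112]
 [206 240 224 217 206  88   6  33  55  84 109 108 109 109 109 113]
 [210 240 237 238 235 193 121  31  73 107 110 111 112 113 111 113]
 [184 222 226 231 236 235 216  57  96 108 110 112 111 113 116 114]
 [127 136 138 168 189 194 205  86 107 104 108 109 110 115 112 117]
 [124 116 120 117 114 113 115 109 107 106 107 106 108 111 111 115]]
```

The scene pixels say the head leans further toward the robot than 35°, so the pin is probably not fully seated. I clear both views and fit the pin's pose to the red silhouette.

>>> apply_moves(
  moves=[
    [[0,-0.04,0],0],
    [[0,-0.04,0],0],
    [[0,-0.04,0],0],
    [[0,-0.04,0],0],
    [[0,0,0],0],
  ],
)

```text
time_s: 16.28
tcp_pos: [0.4011, -0.446, 0.2342]
ee_rot: [[-0.992, 0.124, -0.001], [0.124, 0.992, -0.001], [0.0, -0.002, -1.0]]
wrist_force: [1.0, -0.2, 0.5]
gripper_width: 0.006
gripper_force: 0.0
```

```bash
cat > pf.py <<'E'
from fit import *
p=np.load('p.npy');o,R,K,RR=frames(p);n=RR[:,2]
S=imaging.capture("scene");T=imaging.capture("top")
W=20;SS=8
def data(C,off):
    u0=np.round(px(K+.02*n,C)+off).astype(int)-W//2
    f=C["frame"][u0[1]:u0[1]+W,u0[0]:u0[0]+W].astype(float)
    return np.clip((.8-f[...,1]/np.maximum(f[...,2],1))/.55,0,1)*(f[...,2]>50),u0
def render(C,off,u0,O,ax):
    e1=np.cross(ax,[0,1,0]);e1/=np.linalg.norm(e1);e2=np.cross(ax,e1);an=np.arange(0,6.28,.15)
    P=np.array([px(O+z*ax+.009*(np.cos(a)*e1+np.sin(a)*e2),C)+off for z in(.004,.0345) for a in an])
    H=cv2.convexHull(np.round((P-u0+.5)*SS*16).astype(np.int32))
    im=np.zeros((W*SS,W*SS),np.float32);cv2.fillConvexPoly(im,H,1,shift=4)
    return cv2.resize(im,(W,W),interpolation=cv2.INTER_AREA)
D=[(C,off)+data(C,off) for C,off in((S,p[5:7]),(T,p[7:9]))]
def pose(q): # ox,oy,oz mm, lean toward robot deg extra, side deg
    a,b=np.deg2rad(q[3:5]);return K+RR@(np.array(q[:3])*1e-3),RR@np.array([-np.sin(a),np.sin(b),np.cos(a)*np.cos(b)])
def cost(q,use=D):
    O,ax=pose(q);ax=ax/np.linalg.norm(ax)
    return sum(((render(C,off,u0,O,ax)-d)**2).sum() for C,off,d,u0 in use)+.02*(q[0]**2+q[1]**2)/4+.001*q[4]**2
if __name__=="__main__":
    from scipy.optimize import minimize
    best=min((minimize(cost,[0,0,z,l,0],method="Nelder-Mead",options=dict(initial_simplex=np.array([0,0,z,l,0])+np.vstack([np.zeros(5),np.diag([2,2,3,6,4.])]),maxiter=500)) for z in(0,8) for l in(0,10,20)),key=lambda m:m.fun)
    print("red sums",[d.sum().round(1) for _,_,d,_ in D]);print("home cost",round(cost([0]*5),2),"best",round(best.fun,2),best.x.round(1))
    for z in(0,4,8,14):
        m=min((minimize(lambda v:cost([v[0],v[1],z,v[2],v[3]]),[0,0,l,0],method="Nelder-Mead",options=dict(initial_simplex=np.array([0,0,l,0])+np.vstack([np.zeros(4),np.diag([2,2,6,4.])]))) for l in(0,12)),key=lambda m:m.fun);print(z,round(m.fun,2),m.x.round(1))
E
python3 pf.py
```

```text
red sums [np.float64(40.8), np.float64(0.0)]
home cost 53.96 best 30.62 [-2.8  9.4 -9.5 -8.1  0.8]
0 31.2 [-7.7  2.9 -8.4  0.6]
4 33.39 [-11.6  -0.9  -8.2   1. ]
8 33.0 [-11.4  -3.1  -8.3   1.5]
14 34.37 [-13.4  -7.7  -5.3   1.9]
```

>>> apply_moves(
  moves=[
    [[0.029,-0.029,0],0],
    [[0.029,-0.029,0],0],
    [[0.029,-0.029,0],0],
    [[0.029,-0.029,0],0],
    [[0.029,-0.029,0],0],
  ],
)

```text
time_s: 16.8
tcp_pos: [0.2398, -0.5672, 0.2358]
ee_rot: [[-0.993, 0.118, 0.001], [0.118, 0.993, -0.0], [-0.001, -0.0, -1.0]]
wrist_force: [-0.0, -0.5, 0.6]
gripper_width: 0.013
gripper_force: 0.0
```

```bash
python3 pf.py
python3 - <<'E'
from pf import *
np.set_printoptions(linewidth=200,precision=1,suppress=True)
for C,off,d,u0 in D: print(u0);print((d*9).round().astype(int)); print((render(C,off,u0,K,n)*9).round().astype(int))
print(T["frame"][198:218,322:346].mean(2).astype(int))
E
```

```text
red sums [np.float64(40.8), np.float64(32.0)]
home cost 40.32 best 4.47 [-3.8  1.6  1.1  7.1 -1.1]
0 4.85 [-3.   2.   8.1 -1.4]
4 6.19 [-3.5  1.4  7.7 -0.6]
8 12.77 [-4.3  0.6  9.  -1.4]
14 25.37 [ -2.9   2.8  18.9 -16.2]
[306 179]
[[0 0 0 0 0 0 0 0 0 0 0 0 0 0 0 0 0 0 0 0]
 [0 0 0 0 0 0 0 0 0 0 0 0 0 0 0 0 0 0 0 0]
 [0 0 0 0 0 0 0 0 0 0 0 0 0 0 0 0 0 0 0 0]
 [0 0 0 0 0 0 0 0 0 0 0 0 0 0 0 0 0 0 0 0]
 [0 0 0 0 0 0 0 0 0 0 0 0 0 0 0 0 0 0 0 0]
 [0 0 0 0 0 0 0 0 0 0 0 0 0 0 0 0 0 0 0 0]
 [0 0 0 0 0 0 0 0 0 0 0 0 0 0 0 0 0 0 0 0]
 [0 0 0 0 0 0 1 3 2 0 0 0 0 0 0 0 0 0 0 0]
 [0 0 0 0 0 1 6 9 8 5 0 0 0 0 0 0 0 0 0 0]
 [0 0 0 0 0 5 9 9 9 9 4 0 0 0 0 0 0 0 0 0]
 [0 0 0 0 0 8 9 9 9 9 9 3 0 0 0 0 0 0 0 0]
 [0 0 0 0 0 5 9 9 9 9 9 9 3 0 0 0 0 0 0 0]
 [0 0 0 0 0 0 8 9 9 9 9 9 9 1 0 0 0 0 0 0]
 [0 0 0 0 0 0 0 5 9 9 9 9 9 1 0 0 0 0 0 0]
 [0 0 0 0 0 0 0 0 4 9 9 9 6 0 0 0 0 0 0 0]
 [0 0 0 0 0 0 0 0 0 6 7 4 0 0 0 0 0 0 0 0]
 [0 0 0 0 0 0 0 0 0 0 0 0 0 0 0 0 0 0 0 0]
 [0 0 0 0 0 0 0 0 0 0 0 0 0 0 0 0 0 0 0 0]
 [0 0 0 0 0 0 0 0 0 0 0 0 0 0 0 0 0 0 0 0]
 [0 0 0 0 0 0 0 0 0 0 0 0 0 0 0 0 0 0 0 0]]
[[0 0 0
[... 3866 characters left out ...]
1 138]
 [144 136 126 123  86 106 148 140 138  80  79  82  87  97 141 185 158 195 198 193 151 158 172 104]
 [173 168 168 166 135 197 203 193 182  99  76  78  80 103 160 188 162 202 212 222 224 219 159  89]
 [174 169 168 169 186 235 217 210 203 123  74  77  83 130 200 208 197 213 231 237 236 223 118  95]
 [171 166 166 169 189 235 232 232 229 196 152 126 141 200 232 232 233 230 239 238 233 179 100  97]
 [173 168 166 168 188 235 235 235 237 235 217 202 212 237 236 237 237 237 238 237 231 117  99  99]
 [172 166 166 168 187 236 238 236 236 236 236 236 236 237 237 237 238 238 238 237 213  94  99 102]
 [171 165 165 170 185 237 237 238 238 237 236 236 234 237 237 238 237 237 238 233 145  99  98 102]]
```

The fit puts the pin in its holes but leaning about 7–8° toward the robot, with one side of the collar still about 1–2 mm up. I'll go back and press the head's upper face along the axis with the closed fingertips' far edge, which rights it and seats it.

>>> apply_moves(
  moves=[
    [[-0.0085,0.0389,0],0],
    [[-0.0085,0.0389,0],0],
    [[-0.0085,0.0389,0],0],
    [[-0.0085,0.0389,0],0],
    [[-0.0085,0.0389,0],0],
  ],
)

```text
time_s: 17.42
tcp_pos: [0.3067, -0.3768, 0.2352]
ee_rot: [[-0.993, 0.118, 0.001], [0.118, 0.993, -0.0], [-0.001, -0.0, -1.0]]
wrist_force: [-0.0, 0.1, 0.3]
gripper_width: 0.003
gripper_force: 0.0
```

>>> apply_moves(
  moves=[
    [[-0.0085,0.0389,0],0],
    [[-0.0085,0.0389,0],0],
    [[-0.0085,0.0389,0],0],
    [[-0.0085,0.0389,0],0],
    [[-0.0085,0.0389,0],0],
  ],
)

```text
time_s: 17.83
tcp_pos: [0.3716, -0.1887, 0.2355]
ee_rot: [[-0.993, 0.118, 0.002], [0.118, 0.993, 0.0], [-0.002, 0.0, -1.0]]
wrist_force: [1.0, 0.9, 0.4]
gripper_width: 0.007
gripper_force: 0.0
```

>>> apply_moves(
  moves=[
    [[-0.0085,0.0389,0],0],
    [[-0.0085,0.0389,0],0],
    [[-0.0085,0.0389,0],0],
    [[0,0,0],0],
    [[0,0,0],0],
  ],
)

```text
time_s: 18.25
tcp_pos: [0.4109, -0.0762, 0.2353]
ee_rot: [[-0.994, 0.113, 0.001], [0.113, 0.994, 0.0], [-0.001, 0.001, -1.0]]
wrist_force: [0.2, -0.3, -0.1]
gripper_width: 0.009
gripper_force: 0.0
```

Run:
```python
from h import *
togo([.4245,-.041,.1712])
```

```text
t 18.25 tcp [ 0.4109 -0.0762  0.2353] tool shift mm [-9.4 36.4 64.1] y-axis ang 83.49 F [ 0.2 -0.3 -0.1] w 0.8
```

>>> apply_moves(
  moves=[
    [[-0.0094,0.0364,0],0.5],
    [[0,0,0.03],0],
    [[0,0,0.02],0],
    [[0,0,0.008],0],
    [[0,0,0],0],
  ],
)

```text
time_s: 18.67
tcp_pos: [0.4227, -0.0451, 0.1754]
ee_rot: [[-0.991, 0.13, -0.004], [0.13, 0.991, -0.001], [0.004, -0.002, -1.0]]
wrist_force: [-0.2, -0.1, 0.3]
gripper_width: 0.003
gripper_force: 0.0
```

Run:
```python
from h import *
togo([.4245,-.041,.1712])
```

```text
t 18.6667 tcp [ 0.4227 -0.0451  0.1754] tool shift mm [-1.3  4.3  4.2] y-axis ang 82.51 F [-0.2 -0.1  0.3] w 0.3
```

>>> apply_moves(
  moves=[
    [[-0.0013,0.0035,0.003],0],
    [[-0.0011,0,0.0016],0],
    [[-0.0011,0,0.0016],0],
    [[0,0,0],0],
  ],
)

```text
time_s: 19.0
tcp_pos: [0.429, -0.0419, 0.1713]
ee_rot: [[-0.991, 0.131, 0.001], [0.131, 0.991, 0.0], [-0.001, 0.0, -1.0]]
wrist_force: [-0.5, 0.4, -0.3]
gripper_width: 0.01
gripper_force: 0.0
```

>>> apply_moves(
  moves=[
    [[-0.0011,0,0.0016],0],
    [[-0.0011,0,0.0016],0],
    [[0,0,0],0],
  ],
)

```text
time_s: 19.25
tcp_pos: [0.431, -0.0423, 0.1681]
ee_rot: [[-0.991, 0.13, 0.0], [0.13, 0.991, -0.0], [-0.0, -0.0, -1.0]]
wrist_force: [-2.1, 0.1, 4.3]
gripper_width: 0.005
gripper_force: 2.4
```

>>> apply_moves(
  moves=[
    [[-0.0011,0,0.0016],0],
    [[-0.0006,0,0.0008],0],
    [[0,0,0],0],
  ],
)

```text
time_s: 19.5
tcp_pos: [0.4333, -0.0427, 0.1679]
ee_rot: [[-0.992, 0.129, 0.002], [0.129, 0.992, -0.001], [-0.003, -0.001, -1.0]]
wrist_force: [-5.5, -0.4, 17.0]
gripper_width: 0.003
gripper_force: 8.0
```

```bash
cat > q.py <<'E'
from fit import *
p=np.load('p.npy');o,R,K,RR=frames(p);s=r.sense();P=np.array(s["tcp_pos"])+.0095*np.array([np.cos(p[2]),np.sin(p[2]),0])
print("edge in keeper mm",(RR.T@(P-K)*1e3).round(1),"F keeper",(RR.T@s["wrist_force"]).round(1))
E
python3 q.py
```

```text
edge in keeper mm [ 3.   0.5 35.2] F keeper [ 5.3 -1.  17. ]
```

>>> apply_moves(
  moves=[
    [[0.002,0,-0.01],0],
    [[0.02,0,-0.03],0],
    [[0.03,0,-0.025],0],
    [[0.03,0,-0.02],0],
    [[0,0,0],0],
  ],
)

```text
time_s: 19.92
tcp_pos: [0.3493, -0.0316, 0.2541]
ee_rot: [[-0.992, 0.129, 0.008], [0.129, 0.992, 0.003], [-0.008, 0.004, -1.0]]
wrist_force: [1.0, 0.3, -0.1]
gripper_width: 0.005
gripper_force: 0.0
```

```bash
cat > ps.py <<'E'
from pf import *
from scipy.optimize import minimize
np.set_printoptions(linewidth=200)
print((D[0][2]*9).round().astype(int)[5:17,3:16]); print("T red",D[1][2].sum().round(1))
use=D if D[1][2].sum()>20 else D[:1]
for z in(0,1,2,4):
  m=minimize(lambda v:cost([v[0],v[1],z,v[2],0],use),[0,0,3],method="Nelder-Mead",options=dict(initial_simplex=np.array([0,0,3])+np.vstack([np.zeros(3),np.diag([2,2,6.])])));print(z,round(m.fun,2),m.x.round(1))
E
python3 ps.py
```

```text
[[0 0 0 0 0 0 0 0 0 0 0 0 0]
 [0 0 0 0 0 0 0 0 0 0 0 0 0]
 [0 0 0 3 8 7 4 0 0 0 0 0 0]
 [0 0 2 8 9 9 9 3 0 0 0 0 0]
 [0 0 4 9 9 9 9 7 0 0 0 0 0]
 [0 0 5 9 9 9 9 9 3 0 0 0 0]
 [0 0 3 9 9 9 9 9 9 3 0 0 0]
 [0 0 0 6 9 9 9 9 9 9 0 0 0]
 [0 0 0 0 3 8 9 9 9 9 0 0 0]
 [0 0 0 0 0 1 9 9 9 7 0 0 0]
 [0 0 0 0 0 0 0 3 4 0 0 0 0]
 [0 0 0 0 0 0 0 0 0 0 0 0 0]]
T red 4.5
0 2.79 [-0.2  3.4 11.4]
1 2.95 [-1.1  1.9 10.5]
2 2.82 [-1.5  1.8 10.1]
4 2.84 [-1.8  0.7 11.6]
```

```bash
cat > cal.py <<'E'
import pf
from pf import *
from scipy.optimize import minimize
def lean(frame,tag):
    C=dict(S);C["frame"]=frame;d,u0=data(C,p[5:7]);use=[(C,p[5:7],d,u0)]
    for z in(0,2):
        m=minimize(lambda v:cost([v[0],v[1],z,v[2],0],use),[0,0,3],method="Nelder-Mead",options=dict(initial_simplex=np.array([0,0,3])+np.vstack([np.zeros(3),np.diag([2,2,6.])])));print(tag,z,round(m.fun,2),m.x.round(1))
lean(np.load('S.npy'),"before");lean(S["frame"],"now")
# vertical pin in rest, start image
C=dict(S);C["frame"]=cv2.imread("pics/s0.png");bx=np.array([np.cos(p[2]),np.sin(p[2]),0]);by=np.array([-bx[1],bx[0],0]);O=np.array([.4255,-.3177,.032])
u0=np.round(px(O+[0,0,.02],C)).astype(int)-W//2
f=C["frame"][u0[1]:u0[1]+W,u0[0]:u0[0]+W].astype(float);d=np.clip((.8-f[...,1]/np.maximum(f[...,2],1))/.55,0,1)*(f[...,2]>110)
d[f[...,1]/np.maximum(f[...,2],1)>.42]*=.5
def c2(v):
    t=np.deg2rad(v[2]);ax=-np.sin(t)*bx+[0,0,np.cos(t)]
    return ((render(C,np.zeros(2),u0,O+(v[0]*bx+v[1]*by)*1e-3,ax)-d)**2).sum()+.005*(v[0]**2+v[1]**2)
m=minimize(c2,[0,0,3],method="Nelder-Mead",options=dict(initial_simplex=np.array([0,0,3])+np.vstack([np.zeros(3),np.diag([2,2,6.])])));print("rest tilt",m.fun.round(2),m.x.round(1));print((d*9).round().astype(int)[3:17,5:16])
E
python3 cal.py
```

```text
before 0 2.08 [-2.   2.7 10.7]
before 2 2.16 [-1.6  1.9 13.2]
now 0 2.88 [-1.2  3.2  8.9]
now 2 2.78 [-1.4  1.8 10.2]
rest tilt 8.31 [ 2.4 -1.5  3.4]
[[0 0 0 0 0 0 0 0 0 0 0]
 [0 0 0 0 0 0 0 0 0 0 0]
 [0 0 0 0 0 0 0 0 0 0 0]
 [0 0 0 0 9 9 9 9 8 0 0]
 [0 0 0 0 9 9 9 9 9 0 0]
 [0 0 0 0 9 9 9 9 9 0 0]
 [0 0 0 0 9 9 9 9 9 0 0]
 [0 0 0 0 9 9 9 9 9 0 0]
 [0 0 0 0 9 9 9 9 9 0 0]
 [1 0 0 0 9 9 9 9 6 0 0]
 [1 1 0 0 9 9 9 9 6 1 1]
 [1 1 0 0 9 9 9 9 3 1 1]
 [1 1 0 2 9 9 9 9 2 0 1]
 [1 1 0 0 0 1 1 0 0 0 1]]
```

>>> apply_moves(
  moves=[
    [[0.003,-0.039,0],0],
    [[0.003,-0.039,0],0],
    [[0.003,-0.039,0],0],
    [[0.003,-0.039,0],0],
    [[0.003,-0.039,0],0],
  ],
)

```text
time_s: 20.53
tcp_pos: [0.3103, -0.2249, 0.2489]
ee_rot: [[-0.991, 0.13, -0.003], [0.13, 0.991, 0.001], [0.003, 0.0, -1.0]]
wrist_force: [1.3, 0.1, -0.3]
gripper_width: 0.008
gripper_force: 0.0
```

>>> apply_moves(
  moves=[
    [[0.003,-0.039,0],0],
    [[0.003,-0.039,0],0],
    [[0.003,-0.039,0],0],
    [[0.003,-0.039,0],0],
    [[0.003,-0.039,0],0],
  ],
)

```text
time_s: 20.95
tcp_pos: [0.2694, -0.417, 0.2479]
ee_rot: [[-0.991, 0.132, -0.003], [0.132, 0.991, 0.003], [0.003, 0.002, -1.0]]
wrist_force: [1.7, 0.9, 0.4]
gripper_width: 0.004
gripper_force: 0.0
```

>>> apply_moves(
  moves=[
    [[0.003,-0.039,0],0],
    [[0.003,-0.039,0],0],
    [[0.003,-0.039,0],0],
    [[0,0,0],0],
  ],
)

```text
time_s: 21.28
tcp_pos: [0.2445, -0.5351, 0.2455]
ee_rot: [[-0.991, 0.136, -0.005], [0.136, 0.991, 0.003], [0.005, 0.002, -1.0]]
wrist_force: [0.9, -1.1, -0.1]
gripper_width: 0.008
gripper_force: 0.0
```

```bash
python3 pf.py
python3 - <<'E'
from pf import *
np.set_printoptions(linewidth=200)
np.save('S2.npy',S["frame"]);np.save('T2.npy',T["frame"])
print((D[1][2]*9).round().astype(int)[5:17,5:16]);print(T["frame"][198:218,322:346].mean(2).astype(int));print(S["frame"][184:200,308:326].mean(2).astype(int))
E
```

```text
red sums [np.float64(40.3), np.float64(6.1)]
home cost 48.66 best 24.37 [-7.6  2.2  0.  -8.2  0.9]
0 24.42 [-7.7  2.6 -8.3  0.8]
4 25.6 [-8.6  0.5 -7.6  1.3]
8 28.49 [-8.5 -0.1 -7.7  1.6]
14 35.55 [-11.9  -3.5  -8.6   1.3]
[[0 0 0 0 0 0 0 0 0 0 0]
 [0 0 0 0 0 0 0 0 0 0 0]
 [0 0 0 0 0 0 0 0 0 0 0]
 [0 0 0 0 0 0 0 0 0 0 0]
 [0 0 0 0 0 0 0 0 0 0 0]
 [0 0 0 0 0 0 0 0 0 0 0]
 [0 0 0 0 0 0 0 0 0 0 0]
 [0 0 0 0 0 0 0 0 0 0 0]
 [0 0 0 2 0 0 0 0 0 0 0]
 [0 0 0 0 0 0 0 0 0 0 0]
 [0 0 0 0 0 0 0 0 0 0 0]
 [0 0 0 0 0 0 0 0 0 0 0]]
[[170 170 166 165 160 164 169 168 171 177 176 180 181 180 184 185 190 190 192 192 196 193 198 198]
 [170 169 161 149 161 161 164 166 169 172 171 177 178 181 184 183 184 191 191 190 191 193 193 192]
 [173 170 165 143 154 156 161 163 166 168 170 176 175 176 180 181 186 187 183 193 192 193 190 194]
 [171 166 143 140 150 154 157 161 160 164 167 172 174 175 177 179 183 183 185 186 188 188 192 193]
 [169 163 120 143 143 150 154 158 158 161 165 169 169 173 176 179 179 183 183 184 187 189 188 192]
 [146 141 130 133 138 144 146 152 157 161 163 165 168 170 175 174 177 178 182 182
[... 1905 characters left out ...]
141 148 149 154 158 169]
 [ 73  73  76  60  42  45  50  53  55  55  56 128 154 150 150 133 133 137]
 [ 74  74  76  55  39  51  52  50  55  54  55 127 151 148 144 128 144 133]
 [ 75  79  75  54  57  72  63  49  47  49  75 120 143 147 134 136 131 109]
 [ 53  52  59 102 138 111  92  96  89  83 113 133 142 136 149 152 122 106]
 [100  60  70 114 147 149 145 136 108 102 120 139 147 136 150 137 105 109]
 [130 130 134 111  94 106 128 147 148 145 146 148 134 136 138 115 107 110]
 [134 141 141 104  63  63  66  89 107 127 147 139 147 154 128 110 110 109]
 [137 139 138 134 107 110  96  62  61  62  86  98 148 143 106 111 111 107]
 [138 138 137 138 104  81  81  83 111 133 106  59  84 105 111 111 109 112]]
```

>>> apply_moves(
  moves=[
    [[0.01,-0.035,0],0],
    [[0,-0.015,0],0],
    [[0,0,0],0],
  ],
)

```text
time_s: 21.73
tcp_pos: [0.2299, -0.5785, 0.2496]
ee_rot: [[-0.991, 0.131, -0.0], [0.131, 0.991, -0.0], [0.0, -0.0, -1.0]]
wrist_force: [0.0, 0.3, 0.1]
gripper_width: 0.005
gripper_force: 0.0
```

```bash
python3 pf.py
python3 - <<'E'
from pf import *
np.set_printoptions(linewidth=200)
print((D[1][2]*9).round().astype(int)[5:17,5:16]);print(T["frame"][198:218,322:346].mean(2).astype(int))
E
```

```text
red sums [np.float64(40.4), np.float64(28.3)]
home cost 33.01 best 6.76 [-4.3  1.3  0.4  1.8  0.2]
0 6.92 [-4.4  1.8  1.7 -1. ]
4 8.24 [-4.   1.4  2.6 -1.2]
8 14.03 [-3.2  1.5  9.  -3.1]
14 26.48 [ -2.1   4.2  16.2 -19.1]
[[0 0 0 0 0 0 0 0 0 0 0]
 [0 0 0 0 0 0 0 0 0 0 0]
 [0 0 0 0 0 0 0 0 0 0 0]
 [0 0 0 0 0 2 1 0 0 0 0]
 [0 0 0 4 9 9 9 3 0 0 0]
 [0 0 0 9 9 9 9 8 0 0 0]
 [0 0 0 9 9 9 9 9 0 0 0]
 [0 0 0 9 9 9 9 9 0 0 0]
 [0 0 0 8 9 9 9 8 0 0 0]
 [0 0 0 1 8 9 7 5 0 0 0]
 [0 0 0 0 0 1 0 0 0 0 0]
 [0 0 0 0 0 0 0 0 0 0 0]]
[[170 171 165 166 178 222 241 239 240 241 240 240 241 240 241 239 240 240 241 241 234 154 109 117]
 [168 167 166 168 177 217 240 239 240 240 241 240 240 241 240 240 239 240 241 241 237 208 117 109]
 [168 167 166 146 173 188 218 219 217 218 217 219 226 240 240 239 239 239 240 240 240 237 193 135]
 [168 165 137  96 139 119 137 137 135 135 134 134 157 220 220 220 220 230 229 232 231 219 229 186]
 [167 165 122  86  87 121 128 131 130 125 126 128 127 125 129 127 136 178 189 205 196 148 205 214]
 [145 144 134  83  89 123 150 153 154 152 151 151 149 150 153 152 151 140 176 188 
[... 703 characters left out ...]
3 224]
 [141 135 128 122  87 106 148 142 136  63  84  78  83 115 171 186 162 196 196 190 153 161 194 224]
 [169 167 167 161 138 194 205 192 184 102  76  76  82 117 184 189 164 200 211 221 222 225 227 226]
 [174 169 167 167 186 233 216 212 206 176 122 109 129 146 209 208 192 212 232 237 237 237 237 224]
 [173 170 167 170 190 235 232 231 231 228 201 194 204 207 233 232 231 230 238 238 237 237 234 180]
 [169 166 165 171 187 234 235 236 236 235 237 236 236 237 237 236 236 238 239 238 236 235 222 117]
 [172 168 168 168 186 237 236 237 237 235 235 235 235 236 236 236 237 237 239 239 237 233 182  97]
 [171 168 167 168 185 237 237 237 237 236 236 234 236 236 237 237 236 238 238 237 237 222 117  98]]
```

Run:
```python
from pf import *
np.set_printoptions(linewidth=200)
t=cv2.imread("pics/t0.png");s=cv2.imread("pics/s0.png")
print("T0");print(t[200:216,326:342].mean(2).astype(int));print("T now");print(T["frame"][200:216,326:342].mean(2).astype(int))
print("S0");print(s[184:198,308:326].mean(2).astype(int))
for h in(0,.004,.01):
  for nm,C,off in(("S",S,p[5:7]),("T",T,p[7:9])):
    q=np.array([px(K+RR@np.array([.011*np.cos(a),.011*np.sin(a),h]),C)+off for a in np.arange(0,6.28,.1)]);print(h,nm,"collar ring",q.min(0).round(1),q.max(0).round(1))
```

```text
T0
[[173 191 220 220 222 219 220 221 226 241 241 240 241 241 241 242]
 [139 121 137 139 138 138 138 140 158 222 220 221 221 233 232 232]
 [ 93 119 133 128 129 129 128 126 131 130 129 131 137 178 189 207]
 [ 94 123 152 154 154 154 151 152 153 154 157 155 150 141 180 188]
 [ 90 129 188 196 198 196 197 195 194 195 197 199 197 196 213 186]
 [ 92 128 184 199 196 199 195 195 198 196 198 197 196 193 206 188]
 [ 92 131 187 196 196 193 183 176 184 191 196 199 194 193 203 194]
 [ 89 127 184 193 191 183 151 138 150 175 195 195 194 192 207 194]
 [ 90 127 182 192 191 168 126 134 126 154 194 191 191 192 200 195]
 [ 90 128 184 197 191 175 117 122 114 156 195 191 182 193 200 192]
 [ 91 131 182 195 194 189 158 146 156 186 192 188 164 199 197 183]
 [ 94 145 191 193 191 192 194 188 197 196 195 191 164 199 198 194]
 [140 197 207 195 194 195 194 194 196 195 196 189 166 204 212 224]
 [188 236 217 210 211 212 211 213 212 212 213 208 196 215 233 238]
 [192 234 233 233 232 232 234 234 233 233 234 235 235 232 238 238]
 [190 237 237 237 237 237 238 237 238 238 238 237 238 240 239 239]]
T now
[[169 190 219 217 
[... 1686 characters left out ...]
7 147 138 113  86  92 131 149 145 130 143 133]
 [142 136 131 131 142 147 149 146 115 120 141 130 136 148 134 136 131 109]
 [139 133 131 141 147 149 147 147 142 143 139 140 147 137 147 151 123 106]
 [135 133 139 138 144 151 149 148 149 148 146 147 149 134 150 136 105 110]
 [133 134 140 126 108 107 125 145 152 149 148 148 133 136 135 117 108 110]
 [133 139 139 106  73  76  82 100 109 125 145 138 147 154 127 109 110 109]]
0 S collar ring [314.7 189.7] [320.9 195. ]
0 T collar ring [330.  204.9] [336.5 211.3]
0.004 S collar ring [314.3 189. ] [320.5 194.4]
0.004 T collar ring [330.  205.1] [336.5 211.5]
0.01 S collar ring [313.8 188. ] [319.9 193.3]
0.01 T collar ring [330.  205.3] [336.5 211.8]
```

The lean is now about 1.8° (against +3° method bias), with the collar about on the ear. I press once more, a little harder, to confirm it is solidly home.

>>> apply_moves(
  moves=[
    [[-0.0086,0.0398,0],0],
    [[-0.0086,0.0398,0],0],
    [[-0.0086,0.0398,0],0],
    [[-0.0086,0.0398,0],0],
    [[-0.0086,0.0398,0],0],
  ],
)

```text
time_s: 22.45
tcp_pos: [0.2985, -0.3834, 0.2505]
ee_rot: [[-0.991, 0.13, 0.001], [0.13, 0.991, -0.0], [-0.001, -0.0, -1.0]]
wrist_force: [0.6, 0.3, 0.8]
gripper_width: 0.002
gripper_force: 0.0
```

>>> apply_moves(
  moves=[
    [[-0.0086,0.0398,0],0],
    [[-0.0086,0.0398,0],0],
    [[-0.0086,0.0398,0],0],
    [[-0.0086,0.0398,0],0],
    [[-0.0086,0.0398,0],0],
  ],
)

```text
time_s: 22.87
tcp_pos: [0.3668, -0.1917, 0.2508]
ee_rot: [[-0.992, 0.13, 0.002], [0.13, 0.992, -0.0], [-0.002, 0.0, -1.0]]
wrist_force: [1.9, -0.4, 0.1]
gripper_width: 0.007
gripper_force: 0.0
```

>>> apply_moves(
  moves=[
    [[-0.0086,0.0398,0],0],
    [[-0.0086,0.0398,0],0],
    [[-0.0086,0.0398,0],0],
    [[0,0.01,0],0],
    [[0,0,0],0],
  ],
)

```text
time_s: 23.28
tcp_pos: [0.4096, -0.0665, 0.2505]
ee_rot: [[-0.992, 0.125, 0.001], [0.125, 0.992, 0.0], [-0.001, 0.001, -1.0]]
wrist_force: [-0.1, -0.2, 0.2]
gripper_width: 0.002
gripper_force: 0.0
```

Run:
```python
from h import *
togo([.4255,-.042,.179])
```

```text
t 23.2833 tcp [ 0.4096 -0.0665  0.2505] tool shift mm [-12.6  26.3  71.5] y-axis ang 82.83 F [-0.1 -0.2  0.2] w 0.2
```

>>> apply_moves(
  moves=[
    [[-0.0126,0.0255,0.02],0],
    [[0,0,0.03],0],
    [[0,0,0.0215],0],
    [[0,0,0],0],
    [[0,0,0],0],
  ],
)

```text
time_s: 23.7
tcp_pos: [0.4245, -0.0464, 0.1785]
ee_rot: [[-0.991, 0.131, -0.002], [0.131, 0.991, -0.001], [0.002, -0.001, -1.0]]
wrist_force: [0.3, -0.5, 0.2]
gripper_width: 0.005
gripper_force: 0.0
```

```bash
python3 q.py
python3 - <<'E'
from h import *
togo([.4287,-.0421,.1745])
E
```

```text
edge in keeper mm [ 2.3 -4.2 48.7] F keeper [ 0.3 -0.4 -0.1]
t 23.7 tcp [ 0.4245 -0.0464  0.1785] tool shift mm [-3.6  4.8  4. ] y-axis ang 82.48 F [ 0.3 -0.5  0.2] w 0.5
```

>>> apply_moves(
  moves=[
    [[-0.0023,0.004,0.0033],0],
    [[-0.0023,0,0.0033],0],
    [[-0.0017,0,0.0025],0],
    [[0,0,0],0],
  ],
)

```text
time_s: 24.03
tcp_pos: [0.4326, -0.0424, 0.1698]
ee_rot: [[-0.991, 0.131, 0.001], [0.131, 0.991, 0.0], [-0.001, 0.0, -1.0]]
wrist_force: [0.2, -0.0, 0.4]
gripper_width: 0.005
gripper_force: 0.1
```

```bash
python3 q.py
```

```text
edge in keeper mm [ 3.5  0.7 37.2] F keeper [ 0.4 -0.   0.2]
```

>>> apply_moves(
  moves=[
    [[-0.0009,0,0.0012],0],
    [[0,0,0],0],
  ],
)

```text
time_s: 24.2
tcp_pos: [0.4334, -0.0426, 0.1691]
ee_rot: [[-0.991, 0.13, 0.001], [0.13, 0.991, -0.0], [-0.001, -0.0, -1.0]]
wrist_force: [-0.6, 0.1, 4.8]
gripper_width: 0.006
gripper_force: 2.0
```

```bash
python3 q.py
```

```text
edge in keeper mm [ 3.7  0.6 36.1] F keeper [2.2 0.  4.3]
```

>>> apply_moves(
  moves=[
    [[-0.0009,0,0.0012],0],
    [[0,0,0],0],
  ],
)

```text
time_s: 24.37
tcp_pos: [0.4347, -0.0427, 0.1688]
ee_rot: [[-0.992, 0.13, 0.002], [0.13, 0.992, -0.001], [-0.002, -0.0, -1.0]]
wrist_force: [-2.5, 0.9, 9.2]
gripper_width: 0.008
gripper_force: 4.7
```

```bash
python3 q.py
```

```text
edge in keeper mm [ 4.7  0.7 35.2] F keeper [3.2 0.6 9.1]
```

>>> apply_moves(
  moves=[
    [[-0.0012,0,0.001],0],
    [[-0.0008,0,0.001],0],
    [[0,0,0],0],
  ],
)

```text
time_s: 24.62
tcp_pos: [0.4377, -0.0431, 0.169]
ee_rot: [[-0.992, 0.129, 0.005], [0.129, 0.992, -0.001], [-0.005, -0.001, -1.0]]
wrist_force: [-5.5, 1.0, 19.5]
gripper_width: 0.003
gripper_force: 10.0
```

```bash
python3 q.py
```

```text
edge in keeper mm [ 7.2  0.7 33.5] F keeper [ 6.5  0.4 19.2]
```

>>> apply_moves(
  moves=[
    [[-0.001,0,-0.015],0],
    [[0,0,-0.03],0],
    [[0.02,-0.02,-0.02],0],
    [[0.008,-0.0398,0],0],
    [[0.008,-0.0398,0],0],
  ],
)

```text
time_s: 25.03
tcp_pos: [0.3883, -0.1372, 0.2318]
ee_rot: [[-0.992, 0.127, 0.005], [0.127, 0.992, 0.0], [-0.005, 0.001, -1.0]]
wrist_force: [-0.3, 0.7, -0.7]
gripper_width: 0.006
gripper_force: 0.0
```

>>> apply_moves(
  moves=[
    [[0.008,-0.0398,0],0],
    [[0.008,-0.0398,0],0],
    [[0.008,-0.0398,0],0],
    [[0.008,-0.0398,0],0],
    [[0.008,-0.0398,0],0],
  ],
)

```text
time_s: 25.45
tcp_pos: [0.3214, -0.3308, 0.2303]
ee_rot: [[-0.991, 0.13, 0.001], [0.13, 0.991, -0.0], [-0.001, -0.0, -1.0]]
wrist_force: [1.8, 0.3, -0.3]
gripper_width: 0.003
gripper_force: 0.0
```

>>> apply_moves(
  moves=[
    [[0.008,-0.0398,0],0],
    [[0.008,-0.0398,0],0],
    [[0.008,-0.0398,0],0],
    [[0.008,-0.0398,0],0],
    [[0.008,-0.0398,0],0],
  ],
)

```text
time_s: 25.87
tcp_pos: [0.2557, -0.523, 0.2299]
ee_rot: [[-0.991, 0.131, 0.0], [0.131, 0.991, 0.0], [-0.0, 0.0, -1.0]]
wrist_force: [1.4, -0.6, 0.6]
gripper_width: 0.008
gripper_force: 0.0
```

>>> apply_moves(
  moves=[
    [[0.008,-0.0398,0],0],
    [[0.008,-0.0398,0],0],
    [[0,0,0],0],
  ],
)

```text
time_s: 26.12
tcp_pos: [0.2279, -0.6033, 0.2277]
ee_rot: [[-0.991, 0.136, -0.002], [0.136, 0.991, -0.0], [0.002, -0.0, -1.0]]
wrist_force: [0.3, 0.0, 0.4]
gripper_width: 0.002
gripper_force: 0.0
```

```bash
python3 pf.py
python3 - <<'E'
from pf import *
np.set_printoptions(linewidth=200)
print((D[0][2]*9).round().astype(int)[5:17,3:16]);print(T["frame"][200:216,326:342].mean(2).astype(int));print(S["frame"][184:198,308:326].mean(2).astype(int))
for n_ in("mug","jam_jar","flat_tin"): print(n_,at(S,n_)[:1],at(T,n_)[:1])
E
```

```text
red sums [np.float64(39.9), np.float64(27.2)]
home cost 18.61 best 6.13 [-3.1  2.3  0.5 -1.4 -1.9]
0 6.16 [-3.2  1.8 -1.2 -0.8]
4 8.1 [-3.1  1.8 -1.  -2.1]
8 14.08 [-3.   1.4  0.6 -2.6]
14 24.71 [ -5.7   0.3 -12.7   1.6]
[[0 0 0 0 0 0 0 0 0 0 0 0 0]
 [0 0 0 0 1 3 2 0 0 0 0 0 0]
 [0 0 0 1 6 9 8 3 0 0 0 0 0]
 [0 0 1 4 9 9 9 9 1 0 0 0 0]
 [0 0 2 7 9 9 9 9 4 0 0 0 0]
 [0 0 0 6 9 9 9 9 9 0 0 0 0]
 [0 0 0 2 9 9 9 9 9 3 0 0 0]
 [0 0 0 0 6 9 9 9 9 9 1 0 0]
 [0 0 0 0 0 6 9 9 9 9 2 0 0]
 [0 0 0 0 0 1 5 9 9 6 0 0 0]
 [0 0 0 0 0 0 0 2 4 0 0 0 0]
 [0 0 0 0 0 0 0 0 0 0 0 0 0]]
[[172 191 219 220 218 218 219 220 224 241 241 239 239 239 240 239]
 [140 121 132 138 135 138 139 140 157 220 217 220 219 232 231 233]
 [ 91 118 132 130 127 125 125 128 126 125 127 132 139 178 188 204]
 [ 90 119 152 153 153 151 153 150 148 151 151 152 152 137 174 189]
 [ 75 112 175 195 194 195 194 194 195 195 194 194 194 193 213 181]
 [ 48  69 140 167 170 190 165 175 193 195 194 196 197 191 204 187]
 [ 44  53  86 100 111 157  77 101 169 193 196 197 194 188 202 193]
 [ 44  53  83  99  95  78  50  50 101 162 196 194 194 190 202
[... 1129 characters left out ...]
 133 134 136]
 [ 74  74  74  54  37  54  53  47  55  56  52 102 127 141 145 130 144 133]
 [ 75  78  75  68 117 110  83  70  46  51  79 126 143 146 135 136 131 109]
 [ 53  52  59 102 143 147 124 111 102  84 116 127 137 137 148 152 122 108]
 [101  60  69 113 146 154 150 137 103 100 123 137 148 135 151 136 106 110]
 [131 129 134 112  95 107 127 145 146 145 146 149 134 136 137 116 109 111]
 [134 141 140 105  63  62  65  90 107 128 147 140 147 154 128 110 110 109]]
mug [(array([298.368, 185.08 ]), 0.65)] [(array([233.216, 249.6  ]), 0.89)]
jam_jar [(array([438.016, 246.2  ]), 0.64)] [(array([433.024, 189.92 ]), 0.72)]
flat_tin [(array([243.392, 190.32 ]), 0.4)] [(array([216.768, 199.52 ]), 0.67)]
```

The pin now fits as upright in its holes, collar at z≈0.5 mm of the fork, and the mug, jar and tin have not moved. It held still under about 19 N, so I hand in.

```bash
python3 -c "
from station import r
print(r.finish_job())"
```

```text
the job is handed in; nothing more can be done
None
```

I handed the job in at about 26 s: the latch bar is at its stop in the fork, the pin is through the fork and the bar and let go, and the mug, jar and tin look unmoved. The last camera fit puts the collar within about 1 mm of the ear and the pin within a few degrees of straight, and it did not move under a 19 N push, but I could not confirm it is perfectly flush.

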